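# Load the slide scanner's tray feeder and start the run

## Task

Get the slide scanner ready and set it running: put the yellow calibration tray from the feeder back flat in its open grey case, pull the grey catch shelf right out to its stop by the orange tab so that it stays out, and stack every blue slide tray in the feeder, slides up, lying flat one on another on the sloping shelf, square between the guides and each right down against the white backstop. Only when all that is done, turn the red start knob clockwise until it clicks over and stays on. Do not knock over or shove aside the other things on the bench.

Things in the scene. Friction and masses are not known exactly. Their poses are not given: they have to be found in the camera images.
- tray1_mid (a point): Blue slide tray carrying two glass slides with purple smears, 58 mm wide (its own x), 86 mm long (its own y), 12 mm thick, 70 g; smooth solid rim, so it is taken across the 58 mm. Starts flat on the bench, slides up (its own z up). This point is its centre, half-way up. Either long end may lead. May be absent.
- tray2_mid (a point): Blue slide tray carrying two glass slides with purple smears, 58 mm wide (its own x), 86 mm long (its own y), 12 mm thick, 70 g; smooth solid rim, so it is taken across the 58 mm. Starts flat on the bench, slides up (its own z up). This point is its centre, half-way up. Either long end may lead. May be absent.
- tray3_mid (a point): Blue slide tray carrying two glass slides with purple smears, 58 mm wide (its own x), 86 mm long (its own y), 12 mm thick, 70 g; smooth solid rim, so it is taken across the 58 mm. Starts flat on the bench, slides up (its own z up). This point is its centre, half-way up. Either long end may lead. May be absent.
- tray4_mid (a point): Blue slide tray carrying two glass slides with purple smears, 58 mm wide (its own x), 86 mm long (its own y), 12 mm thick, 70 g; smooth solid rim, so it is taken across the 58 mm. Starts flat on the bench, slides up (its own z up). This point is its centre, half-way up. Either long end may lead. May be absent.
- tray5_mid (a point): Blue slide tray carrying two glass slides with purple smears, 58 mm wide (its own x), 86 mm long (its own y), 12 mm thick, 70 g; smooth solid rim, so it is taken across the 58 mm. Starts flat on the bench, slides up (its own z up). This point is its centre, half-way up. Either long end may lead. May be absent.
- cal_mid (a point): Yellow calibration tray, same size and weight as the blue ones (58 x 86 x 12 mm, own x across, y along, z up). At the start it lies in the feeder, flat on the slope against the backstop, between the guides. This point is its centre, half-way up.
- case_floor (a point): Open grey case for the yellow tray, fixed to the bench, inside 124 mm (own x) by 108 mm (own y), walls 4 mm thick, rim 30 mm above the bench. This point is the centre of its inner floor, 4 mm above the bench.
- ramp: Sloping aluminium shelf of the feeder, fixed, 46 mm wide, sloping down 24 degrees towards the scanner housing. Origin: middle of the backstop's foot, on the shelf's surface, 55 mm above the bench. Own x runs across the shelf, y down the slope (shelf from y = 0 back to -135 mm), z square to the shelf, up. Narrower than a tray, sides open: fingers can pass down beside it. Trays slide down it by themselves.
- stack_seat (a point): Where the centre of the lowest tray lies when it is against the backstop: ramp y = -43 mm, z = 6 mm; each further tray lies 12 mm higher along the ramp's z, up to five. Axes as the ramp's.
- guides (a point): Middle between the tops of the two navy side guides (ramp y = -10 mm, z = 66 mm). They stand 66 mm above the shelf and leave 66 mm between them (x = +-33 mm) from y = 0 to -20 mm, then flare outwards until y = -32 mm; uphill of that the tray's sides are free.
- backstop_top (a point): Middle of the top edge of the white backstop, a plate 78 mm wide standing square to the shelf at ramp y = 0, 66 mm tall. The white housing (250 mm tall) begins 155 mm beyond the backstop's foot, measured level; between them runs a tunnel 58 mm high.
- catch (a joint): Travel of the scanner's pull-out catch shelf: 0 = fully in, 0.10 m = out against its stop. It slides level, away from the housing. An over-centre spring of about 7 N at either end draws it back in when it is let go before half-way (0.05 m) and holds it out beyond.
- catch_tab (a point): Centre of the orange upright tab at the end of the grey catch shelf, on the robot's side of the feeder; moves with it. Tab 40 mm across (ramp's x), 12 mm thick along the pull; the point is about 37 mm above the bench and 15 mm below the top of the tab, the shelf plate's top 17 mm above the bench. When in, 44 mm are free between tab and housing. Own y is level, towards the housing: pull along -y.
- start_knob (a joint): Angle of the red start knob: 0 = off, 1.2 rad = running, end stops at both. Turns clockwise seen from above from 0 to 1.2 about a vertical axis. Sprung detent at 0.6 rad (up to about 0.2 Nm): short of it the knob springs back to off, past it it clicks over to running and stays.
- knob_grip (a point): Centre of the red bar grip of the start knob on the white control pod beside the feeder: bar 46 mm long (own y), 13 mm wide (own x), 24 mm tall; the point lies on the turning axis, 12 mm below the top of the bar, about 69 mm above the bench (pod top at 48 mm, black round skirt of 23 mm radius up to 57 mm). Turns with the knob.
- oil: Small amber dropper bottle, 36 mm across, 66 mm tall, standing among the trays; bystander. Origin at the centre of its underside.
- tube_rack: White rack of blood tubes, 75 x 150 mm, 88 mm tall; bystander. Origin at the centre of its underside.
- code_reader: Code reader on its stand, about 90 x 70 mm, 120 mm tall; bystander. Origin at the centre of its underside.
- slide_box: Green slide box, 85 x 100 x 32 mm; bystander. Origin at the centre of its underside.
- mouse: Black computer mouse, 105 x 60 x 30 mm; bystander. Origin at the centre of its underside.

How it is judged:
By the outcome, as a careful person would: the job done as asked, in the order asked, and still so for the second after the job is handed in, with the robot touching nothing.
Of tray1, tray2, tray3, tray4, tray5 only 3 to 5 are there at a start; the rules pass over those that are not, and their reading is None.
At some moment in a run one of tray1, tray2, tray3, tray4, tray5 may be knocked a few centimetres aside while the robot is not near it.
Once in a run the grip may slacken for a moment while it holds something.
It also fails if it takes over 210 s, if anything falls off the work surface, if the arm or the gripper's body presses on something with over 40 N, if the wrist force passes 120 N, or if a joint passes its speed limit or range.

## Robot

A 6-joint arm with a two-finger parallel gripper is mounted at the origin on the work surface. World frame = base frame: x ahead of the robot, y to its left, z up, the work surface at z = 0. Lengths are in m, angles in rad, forces in N, time in s.
With the tool pointing down it reaches from about 0.425 to 0.95 m from the base axis. Payload 14.7 kg.
Tool frame: the origin (TCP) lies midway between the tips of the shut fingers; the grasp point (between the pads) lies 19 mm behind it (r.grasp_offset is the z of the grasp point in the tool frame, in m); z points along the fingers, y is the direction in which the jaws open and shut (so a half turn about z gives the same grasp; the last joint's range is limited). The gripper opens to 85 mm and grips with 20 to 120 N. Pads are 22 mm wide; open, the fingers measure 114 mm over their backs; the gripper's body (76 mm by 85 mm) begins 54 mm behind the grasp point. The pads swing forward as they close: fully open they stand 13 mm farther back than shut.
Start: joints at [1.103, 0.48, 1.596, -0, 1.065, -0.047], TCP at [0.265, 0.593, 0.231] pointing down, gripper open.
Joint ranges: [-2.75, 2.75], [-0.82, 2.05], [0.23, 2.67], [-1.56, 4.7], [0.09, 2.69], [-2.92, 2.92]. Speed limits (rad/s): [1.89, 1.89, 2.39, 3.01, 3.01, 3.01].

## Interface

Orientations are given as a 3x3 rotation matrix whose columns are the frame's x, y, z axes.
In Python, from rig import get_state, viewer, ticket, finder, r gives the robot as it stands.
- The arm moves only by the shell command python3 -m creep 'ROWS' [FORCE]. ROWS is a JSON object of lists of equal length, an entry for each row: "claw": the opening, from 0 (shut) to 1 (fully open); "dp": the shift along the world's x, y, z in cm, a list of three; "rot": the turn, a rotation vector about the world's x, y, z in degrees, a list of three. A call has 1 to 20 rows; each row is the pose to reach, as a shift and turn from the pose commanded when the call began; what a row does not reach only later rows make up. A row lasts 1/8 s, in which the tool goes at most 62.5 mm and 10.7 degrees, less where a joint would pass 70% of its speed; a pose out of reach is approached as far as the arm can. A call with a gripper value outside its range is refused whole. The fingers move at their own pace and stop on an object; FORCE is the grip in N (left out, the last holds). Time passes only in rows, so rows that repeat a pose let the fingers close. It gives the time, the measured TCP pose, the force and the opening at its end, in the units of the state.
- get_state(): the state, without advancing time (a new reading comes with each control period).
- viewer.get_image(name): name is "side" or "top" or "wrist"; returns a dict with "pixels" (384x512x3 uint8, red, green, blue), "mtx" (3x3 intrinsics, pixels), "rvec" (rotation vector, rad) and "tvec" (3), from world to camera coordinates, as OpenCV has them. Camera axes: x right, y down, z forward; pixel columns grow to the right and rows downward; lengths in m; the calibration is good to about 2 mm. A picture is of the moment at which its call begins. There is no depth.
- ticket.close_job(): hands the job in, once; it reports no verdict.
Trained networks look in a picture, given as the dict that the camera call returned (one of the last four; its "shot" number tells which), for a name from the list of things; names that differ only in an ending like _2 or _b are one class to them, and where a whole thing is asked for, a point or a joint stands for the part that bears it (a point fixed in the world has none). Each returns a list of dicts, best first, with "p" (0 to 1); they miss things now and then, are a little off and sometimes report something else, mostly with a low value. They report only what shows in the picture. A call takes as long as a camera call.
- finder.masks_of(target, picture): "region" (384x512 bool, what is visible of it) and "box" ([left, top, right, bottom] in pixels, round what is visible of it).
The state is a dict: "time": time; "q": joint angles; "qd": joint speeds; "joint_torque": joint torques, N m; "eef_pos": TCP position; "ee_rot": TCP orientation; "ft_force": force on the tool from outside, world axes, zero at the start; "moment": the same for the moment, N m; "gripper_width": finger opening in m.
Only numpy, scipy, OpenCV 4.12 (cv2) and the standard library are available. Lean on these libraries where they do the work, as an engineer would, in place of code of your own. Each camera call takes 0.05 s, during which the arm holds its last target. There are 200 camera calls.

## Working session

There is one attempt and no reset: what is moved stays moved. The work goes in short steps, Python scripts to look and compute and a shell command to move; the robot and the scene stay as the last step left them, time stands still between calls to the robot, and variables do not carry over. Pictures are saved under pics/ and viewed, about 12 in all and at most 16, crops included, and the job is handed in when it is done.

```bash
ls; mkdir -p pics; python3 - <<'E'
from rig import get_state, viewer, finder, r
import cv2,numpy as np
s=get_state();print({k:np.round(v,3).tolist() for k,v in s.items()})
ims=[]
for n in("top","side"):
    p=viewer.get_image(n);cv2.imwrite(f"pics/{n}0.png",p["pixels"][:,:,::-1])
    print(n,p["mtx"].tolist(),p["rvec"],p["tvec"],(-cv2.Rodrigues(np.array(p["rvec"]))[0].T@np.array(p["tvec"]).reshape(3)))
E
```

```text
pics
{'time': 0.0, 'q': [1.103, 0.481, 1.597, 0.0, 1.065, -0.047], 'qd': [0.001, -0.0, -0.0, -0.001, 0.001, 0.002], 'joint_torque': [-0.002, -95.066, -43.018, -0.0, 0.013, 0.0], 'eef_pos': [0.265, 0.593, 0.231], 'ee_rot': [[-0.913, 0.408, -0.001], [0.408, 0.913, -0.001], [0.0, -0.001, -1.0]], 'ft_force': [0.766, 0.25, -0.145], 'moment': [-0.006, -0.011, -0.033], 'gripper_width': 0.086}
top [[398.9867955487089, 0.0, 256.134798905983], [0.0, 398.9867955487089, 196.32985902591955], [0.0, 0.0, 1.0]] [ 2.13610482 -2.11693699  0.18177827] [-0.10949689  0.58005211  1.14949724] [ 0.37045842 -0.11215709  1.23287277]
side [[451.22309772097987, 0.0, 246.98700265500113], [0.0, 451.22309772097987, 190.55128306058253], [0.0, 0.0, 1.0]] [ 2.14139422 -0.50826161  0.27046933] [-0.57126445  0.20264514  1.1879828 ] [ 0.12013494 -1.01561077  0.85604533]
```

View pics/top0.png

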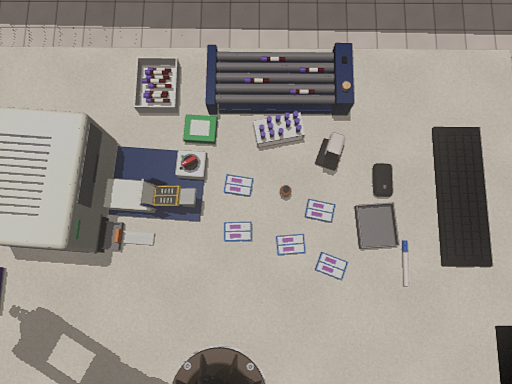

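View pics/side0.png

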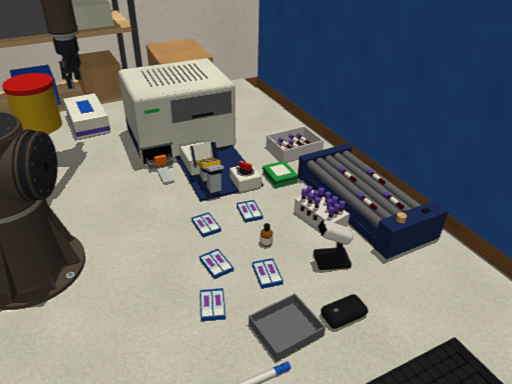

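Both pictures show the same scene. In the top view, image up is +x and image left is +y. The five blue trays are at about (238,185), (238,231), (290,244), (320,210) and (331,265). The yellow tray is at (166,195), the tab at (118,235), the knob at (189,161) and the case at (377,226). Next I'll measure these.

```bash
cat > h.py <<'E'
from rig import get_state, viewer, ticket, finder, r
import cv2,numpy as np
from scipy.optimize import minimize, least_squares
def cam(p): return cv2.Rodrigues(np.array(p["rvec"],float))[0],np.array(p["tvec"],float).reshape(3),np.array(p["mtx"])
def back(p,uv,z):
    R,t,K=cam(p);uv=np.atleast_2d(uv).astype(float)
    d=(np.linalg.inv(K)@np.c_[uv,np.ones(len(uv))].T).T@R; c=-R.T@t
    return c+d*((z-c[2])/d[:,2])[:,None]
def proj(p,X): return cv2.projectPoints(np.atleast_2d(X).astype(float),np.array(p["rvec"],float),np.array(p["tvec"],float),p["mtx"],None)[0].reshape(-1,2)
def tri(obs):
    "obs: list of (picture, uv): least-squares ray meeting"
    A=np.zeros((3,3));b=np.zeros(3)
    for p,uv in obs:
        R,t,K=cam(p);d=R.T@np.linalg.inv(K)@np.r_[uv,1];d/=np.linalg.norm(d);M=np.eye(3)-np.outer(d,d);A+=M;b+=M@(-R.T@t)
    return np.linalg.solve(A,b)
def rect(p,m,z):
    c=max(cv2.findContours(m.astype(np.uint8),cv2.RETR_EXTERNAL,cv2.CHAIN_APPROX_NONE)[0],key=cv2.contourArea)[:,0]
    w=back(p,c,z)[:,:2]; (x,y),(a,b),an=cv2.minAreaRect((w*1000).astype(np.float32))
    if a>b: a,b,an=b,a,an+90   # an: direction of short side (own x)
    return np.round([x/1000,y/1000,a/1000,b/1000,(an+90)%180-90],4)
def cen(m): return np.argwhere(m).mean(0)[::-1]
def box(S,T,Rw):
    sx,sy,sz=np.array(S)/2;return np.array([[i*sx,j*sy,k*sz] for i in(-1,1) for j in(-1,1) for k in(-1,1)])@Rw.T+T
def hullmask(p,X):
    m=np.zeros((384*4,512*4),np.uint8);h=cv2.convexHull(((proj(p,X)+.5)*4).astype(np.int32));cv2.fillConvexPoly(m,h,1)
    return cv2.resize(m.astype(np.float32),(512,384),interpolation=cv2.INTER_AREA)
def Rz(deg): a=np.radians(deg);return np.array([[np.cos(a),-np.sin(a),0],[np.sin(a),np.cos(a),0],[0,0,1]])
def fitflat(views,S,x0,zc):
    "fit box lying flat, views=[(pic,mask)], x0=(x,y,deg)"
    f=lambda v:sum(np.abs(hullmask(p,box(S,[v[0],v[1],zc],Rz(v[2]*1000)))-m).sum() for p,m in views)
    s=np.array([[0,0,0],[.008,0,0],[0,.008,0],[0,0,.006]]);x=np.array([x0[0],x0[1],x0[2]/1000])
    q=minimize(f,x,method="Nelder-Mead",options=dict(initial_simplex=x+s,xatol=1e-4,fatol=.5));return np.r_[q.x[:2],q.x[2]*1000],q.fun
E
cat > m1.py <<'E'
from h import *
T=viewer.get_image("top");S=viewer.get_image("side")
for n,z in [("tray1_mid",.012),("cal_mid",.07),("case_floor",.03),("catch_tab",.05),("knob_grip",.08),("start_knob",.08),("catch",.017),("ramp",.08),("guides",.1),("backstop_top",.1),("oil",.03),("tube_rack",.088),("code_reader",.06),("slide_box",.032),("mouse",.02)]:
    for v,p in(("T",T),("S",S)):
        for o in finder.masks_of(n,p)[:7]:
            if o["p"]>.25: print(n,v,round(o["p"],2),np.round(cen(o["region"])),np.round(o["box"]),o["region"].sum(),rect(p,o["region"],z))
E
python3 m1.py
```

```text
tray1_mid T 0.62 [331. 265.] [312. 252. 352. 280.] 583 [  0.3785  -0.3326   0.059    0.0896 -19.5599]
tray1_mid S 0.72 [211. 304.] [200. 290. 222. 321.] 731 [  0.3761  -0.3356   0.0561   0.0952 -22.0241]
tray1_mid S 0.31 [205. 156.] [187. 141. 223. 177.] 616 [  0.628    0.3236   0.1009   0.1607 -14.3058]
cal_mid T 0.68 [167. 196.] [155. 186. 183. 204.] 501 [0.578  0.1599 0.0572 0.0773 0.4971]
cal_mid S 0.51 [207. 162.] [194. 159. 222. 170.] 168 [5.81300e-01 1.73900e-01 5.00000e-02 7.66000e-02 8.28254e+01]
case_floor T 0.73 [162. 194.] [136. 178. 197. 207.] 784 [5.9210e-01 2.1550e-01 7.6100e-02 9.6700e-02 8.3859e+01]
case_floor T 0.72 [376. 225.] [354. 199. 398. 250.] 1843 [  0.4997  -0.4686   0.1273   0.1391 -86.4385]
case_floor S 0.62 [285. 326.] [245. 294. 324. 362.] 3149 [  0.4933  -0.4788   0.1342   0.1492 -86.0187]
case_floor S 0.41 [267. 273.] [253. 259. 283. 287.] 630 [  0.5344  -0.3199   0.0604   0.0948 -10.7125]
catch_tab T 0.81 [114. 235.] [104. 222. 128. 252.] 519 [4.59600e-01 3.15500e-01 5.65000e-02 8.58000e-02 8.91375e+01]
catch_tab S 0.59 [159. 162.] [148. 157. 171. 170
[... 3449 characters left out ...]
56400e-01 3.13300e-01 7.17000e-02 8.67000e-02 8.52938e+01]
slide_box S 0.53 [249. 210.] [232. 202. 261. 223.] 377 [ 0.6088 -0.0747  0.0589  0.0965 -7.9379]
slide_box S 0.44 [245. 168.] [238. 163. 251. 173.] 113 [  0.7048   0.1412   0.0411   0.069  -32.1929]
mouse T 0.95 [383. 180.] [372. 162. 394. 198.] 687 [ 6.41800e-01 -4.97700e-01  6.23000e-02  1.09800e-01  8.76041e+01]
mouse T 0.58 [162. 194.] [140. 177. 199. 212.] 743 [5.93400e-01 2.18700e-01 7.40000e-02 9.72000e-02 8.61095e+01]
mouse T 0.48 [291. 244.] [276. 234. 307. 256.] 552 [ 0.4413 -0.2097  0.0583  0.0858  4.9088]
mouse S 0.98 [343. 311.] [319. 295. 366. 329.] 1029 [ 6.40700e-01 -4.98200e-01  6.73000e-02  1.10400e-01  8.87671e+01]
```

```bash
cat > m2.py <<'E'
from h import *
T=viewer.get_image("top");S=viewer.get_image("side");W=viewer.get_image("wrist")
def blue(p):
    h=cv2.cvtColor(p["pixels"],cv2.COLOR_RGB2HSV)
    return cv2.inRange(h,(98,120,90),(115,255,255))
out=[]
for v,p in(("T",T),("S",S)):
    m=cv2.morphologyEx(blue(p),cv2.MORPH_CLOSE,np.ones((7,7)))
    n,l,st,c=cv2.connectedComponentsWithStats(m)
    for i in range(1,n):
        if st[i,4]>150: print(v,c[i].round(),st[i,4],rect(p,l==i,.010))
s=get_state();R,t,K=cam(W);c=-R.T@t
print("cam in tool",np.round(s["ee_rot"].T@(c-s["eef_pos"]),3),"\n",np.round(s["ee_rot"].T@R.T,3))
a=cv2.resize(T["pixels"][130:270,70:260],None,fx=4,fy=4,interpolation=cv2.INTER_CUBIC)
cv2.imwrite("pics/cT.png",a[:,:,::-1])
b=cv2.resize(S["pixels"][130:230,130:290],None,fx=5,fy=5,interpolation=cv2.INTER_CUBIC)
cv2.imwrite("pics/cS.png",b[:,:,::-1])
E
python3 m2.py
```

```text
S [294.  12.] 162 [  2.0092   1.9268   0.0704   0.7204 -30.1701]
S [411.  15.] 727 [  2.6932   1.4353   0.2635   1.1691 -46.606 ]
S [334.  28.] 286 [  2.0554   1.5107   0.0975   0.8584 -30.3057]
S [472.  53.] 1943 [  2.5514   0.7398   0.256    1.7423 -60.75  ]
S [275.  61.] 706 [  1.3822   1.1168   0.2229   1.5315 -24.6101]
S [383.  49.] 457 [  2.0648   1.014    0.1137   0.7616 -38.2151]
S [299.  59.] 637 [  1.5155   1.0429   0.1791   0.8203 -34.2966]
S [338.  80.] 831 [  1.5072   0.6656   0.1937   0.7358 -43.131 ]
S [389. 107.] 1349 [  1.5203   0.311    0.2486   0.6618 -52.0397]
S [407. 178.] 894 [ 1.2169 -0.0239  0.1124  0.8362 -0.044 ]
S [452. 143.] 1902 [ 1.50070e+00 -5.75000e-02  2.81400e-01  6.16600e-01 -6.31154e+01]
S [499. 208.] 731 [  1.3213  -0.3774   0.0783   0.2534 -45.8262]
cam in tool [ 0.069 -0.001 -0.143] 
 [[ 0.001 -0.962 -0.275]
 [ 1.     0.001  0.   ]
 [-0.    -0.275  0.962]]
```

View pics/cT.png

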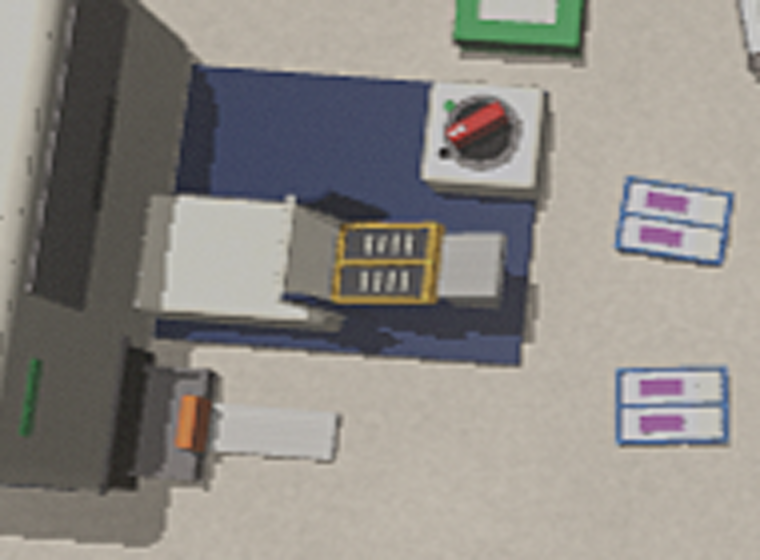

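View pics/cS.png

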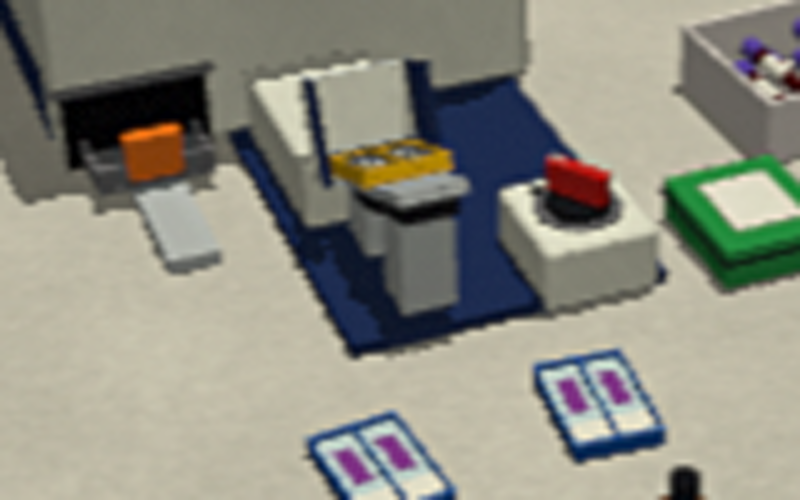

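The crops show the orange tab at (190,422) in the top crop, with a fixed rail in front of it. The knob bar has an off dot at (445,152) and a green "on" dot at (448,105). The yellow tray is seated between the guides. I'll move the wrist camera over the feeder for precise poses.

```bash
python3 -m creep '{"claw":[1,1,1,1,1,1,1,1,1,1,1,1,1,1],"dp":[[0,0,6],[0,0,12],[0,0,17],[4,-5,17],[8,-10,17],[12,-15,17],[16,-20,17],[20,-25,17],[24,-30,17],[28,-35,17],[29.5,-37.3,17],[29.5,-37.3,17],[29.5,-37.3,17],[29.5,-37.3,17]],"rot":[[0,0,0],[0,0,0],[0,0,-6],[0,0,-14],[0,0,-22],[0,0,-30],[0,0,-38],[0,0,-46],[0,0,-54],[0,0,-60],[0,0,-66],[0,0,-66],[0,0,-66],[0,0,-66]]}' 40
cat > m3.py <<'E'
from h import *
W=viewer.get_image("wrist");s=get_state();print(s["eef_pos"],s["q"])
cv2.imwrite("pics/w1.png",cv2.resize(W["pixels"],(800,600))[:,:,::-1])
np.save("w1.npy",W,allow_pickle=True)
T=viewer.get_image("top")
for i in range(1,6):
    for o in finder.masks_of(f"tray{i}_mid",T):print(i,round(o["p"],2),rect(T,o["region"],.011),o["region"].sum())
E
python3 m3.py
```

```text
time: 3.6
eef_pos: [0.5599, 0.2213, 0.4014]
ee_rot: [[-0.0, 1.0, -0.0], [1.0, 0.0, 0.0], [0.0, -0.0, -1.0]]
ft_force: [-0.6, 0.2, -0.9]
gripper_width: 0.0854
[0.55990029 0.2213199  0.40140351] [3.25968913e-01 2.89704466e-01 1.47238248e+00 1.92651789e-04
 1.37942230e+00 3.25871392e-01]
1 0.73 [  0.3782  -0.3326   0.0588   0.0855 -20.5666] 553
1 0.5 [4.63400e-01 3.30900e-01 5.24000e-02 8.51000e-02 8.66903e+01] 466
2 0.78 [  0.6242  -0.0497   0.0655   0.0896 -10.9754] 553
2 0.18 [ 0.8077  0.0771  0.0974  0.1047 -3.1109] 917
3 0.64 [ 0.4418 -0.2105  0.0582  0.0865  4.9087] 546
4 0.8 [ 0.4814 -0.0493  0.0583  0.0862  0.6459] 547
5 0.56 [  0.5462  -0.3005   0.0617   0.0871 -13.8365] 539
5 0.32 [ 0.4799 -0.0493  0.0552  0.0862  0.5224] 503
5 0.32 [4.63100e-01 3.30400e-01 5.41000e-02 8.52000e-02 8.61487e+01] 483
```

View pics/w1.png

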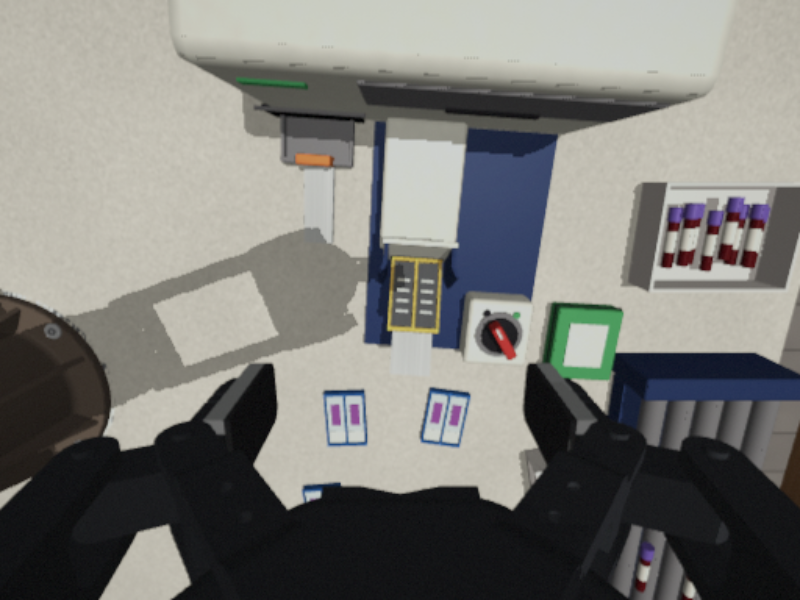

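The wrist view shows the yellow tray at (414,295), the tab at (313,159), the knob at (500,338) and two blue trays at (346,418) and (444,418). I'll fit the feeder from the yellow colour, the tab from orange and the knob from red.

```bash
cat > m4.py <<'E'
from h import *
V={n:viewer.get_image(n) for n in("wrist","top","side")}
def hs(p,lo,hi): return cv2.inRange(cv2.cvtColor(p["pixels"],cv2.COLOR_RGB2HSV),lo,hi)>0
def hull(m,near=None):
    n,l,st,c=cv2.connectedComponentsWithStats(cv2.morphologyEx(m.astype(np.uint8),cv2.MORPH_CLOSE,np.ones((3,3))))
    i=1+np.argmin(np.linalg.norm(c[1:]-near,axis=1)-.0*st[1:,4]+ (st[1:,4]<15)*999)
    h=cv2.convexHull(np.argwhere(l==i)[:,::-1].astype(np.int32));o=np.zeros(m.shape,np.uint8);cv2.fillConvexPoly(o,h,1);return o.astype(float)
a=np.radians(24)
def Rramp(yaw): return Rz(yaw)@np.array([[1,0,0],[0,np.cos(a),np.sin(a)],[0,-np.sin(a),np.cos(a)]])
def opt(f,x,st):
    x=np.array(x,float);sx=np.vstack([x,x+np.diag(st)]);q=minimize(f,x,method="Nelder-Mead",options=dict(initial_simplex=sx,xatol=1e-4,fatol=.3));return q.x,q.fun
near={"wrist":(414/1.5625,295/1.5625),"top":(167,195),"side":(207,163)}
M={n:hull(hs(p,(17,120,70),(32,255,255)),near[n]) for n,p in V.items()}
print({n:m.sum() for n,m in M.items()})
for use in(("wrist","top"),("wrist",),("top",),("wrist","top","side")):
    def f(v):
        R=Rramp(v[2]*1000);c=np.array([v[0],v[1],.055])+R@[0,-.043,.006]
        return sum(np.abs(hullmask(V[n],box((.058,.086,.012),c,R))-M[n]).sum() for n in use)
    q,e=opt(f,(.58,.2,0),(.01,.01,.003));print("ramp",use,q[:2].round(4),(q[2]*1000).round(2),round(e,1))
near={"wrist":(313/1.5625,159/1.5625),"top":(118,235),"side":(160,160)}
M={n:hull(hs(p,(5,150,90),(16,255,255)),near[n]) for n,p in V.items()};print({n:(m.sum(),cen(m>0).round(1)) for n,m in M.items()})
print("tab tri all",tri([(V[n],cen(M[n]>0)) for n in V]).round(4))
f=lambda v:sum(np.abs(hullmask(V[n],box((.04,.012,.030),[v[0],v[1],.037],np.eye(3)))-M[n]).sum() for n in V)
print("tab",opt(f,(.46,.3),(.01,.01)))
near={"wrist":(500/1.5625,338/1.5625),"top":(190,162),"side":(246,168)}
M={n:hull(hs(p,(0,150,80),(5,255,255))|hs(p,(174,150,80),(180,255,255)),near[n]) for n,p in V.items()};print({n:(m.sum(),cen(m>0).round(1)) for n,m in M.items()})
f=lambda v:sum(np.abs(hullmask(V[n],box((.013,.046,.024),[v[0],v[1],.069],Rz(v[2]*1000)))-M[n]).sum() for n in V)
for s in(0,.06,-.06): print("knob",opt(f,(.675,.095,s),(.01,.01,.03)))
E
python3 m4.py
```

```text
{'wrist': np.float64(1597.0), 'top': np.float64(542.0), 'side': np.float64(178.0)}
ramp ('wrist', 'top') [0.5789 0.1957] -3.1 94.5
ramp ('wrist',) [0.5789 0.1951] -3.17 50.8
ramp ('top',) [0.5794 0.197 ] -3.79 24.9
ramp ('wrist', 'top', 'side') [0.5793 0.1953] -3.44 114.1
{'wrist': (np.float64(162.0), array([200.4, 101.6])), 'top': (np.float64(55.0), array([116.5, 234.9])), 'side': (np.float64(126.0), array([160.2, 159.9]))}
tab tri all [0.4613 0.3106 0.0372]
tab (array([0.46080693, 0.30846106]), np.float64(110.8125))
{'wrist': (np.float64(184.0), array([321.3, 217. ])), 'top': (np.float64(58.0), array([188.6, 159.9])), 'side': (np.float64(92.0), array([245.2, 165.7]))}
knob (array([0.68495776, 0.09940593, 0.03017683]), np.float64(123.6875))
knob (array([0.68462831, 0.10037842, 0.02541136]), np.float64(130.0625))
knob (array([ 0.68292068,  0.10306323, -0.1490086 ]), np.float64(142.4375))
```

```bash
python3 -m creep '{"claw":[1,1,1,1,1,1,1,1,1,1,1,0,0,0,0,0],"dp":[[0.8,-4,-3],[1.6,-7.5,-8],[1.6,-7.5,-13],[1.6,-7.5,-18],[1.6,-7.5,-23],[1.6,-7.5,-26],[1.6,-7.5,-29],[1.6,-7.5,-31],[1.6,-7.5,-32.8],[1.6,-7.5,-32.8],[1.6,-7.5,-32.8],[1.6,-7.5,-32.8],[1.6,-7.5,-32.8],[1.6,-7.5,-32.8],[1.6,-7.5,-32.8],[1.6,-7.5,-32.8]],"rot":[[0,0,-1.5],[0,0,-3.3],[0,0,-3.3],[0,0,-3.3],[0,0,-3.3],[0,0,-3.3],[0,0,-3.3],[0,0,-3.3],[0,0,-3.3],[0,0,-3.3],[0,0,-3.3],[0,0,-3.3],[0,0,-3.3],[0,0,-3.3],[0,0,-3.3],[0,0,-3.3]]}' 40
python3 - <<'E'
from h import *
p=viewer.get_image("wrist");cv2.imwrite("pics/w2.png",p["pixels"][:,:,::-1])
E
```

```text
time: 6.1
eef_pos: [0.577, 0.1454, 0.0741]
ee_rot: [[0.059, 0.998, 0.001], [0.998, -0.059, 0.0], [0.0, 0.001, -1.0]]
ft_force: [-0.0, 0.4, 6.5]
gripper_width: 0.0571
```

View pics/w2.png

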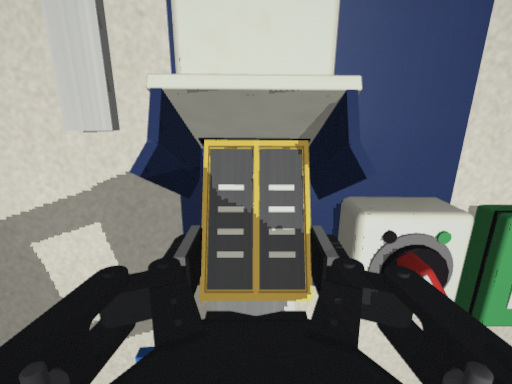

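Gripped at 57 mm, with the tray still against the backstop at (257,145). I'll work out the turn for laying it flat along the case.

```bash
cat >> h.py <<'E'
from scipy.spatial.transform import Rotation as Ro
def Rtool(yaw,pitch):
    "tool with jaws at yaw deg from world x, turned by pitch deg about the jaw axis (+: fingers to +y)"
    R0=np.array([[0,1,0],[1,0,0],[0,0,-1.]])
    j=Rz(yaw)@[1,0,0]
    return Ro.from_rotvec(np.radians(pitch)*j).as_matrix()@Rz(yaw)@R0
def rv(Rfrom,Rto): return np.degrees(Ro.from_matrix(Rto@Rfrom.T).as_rotvec()).round(2)
E
python3 - <<'E'
from h import *
print(rv(Rtool(-3.4,0),Rtool(3.6,24)),rv(Rtool(-3.4,0),Rtool(0,12)))
E
python3 -m creep '{"claw":[0,0,0,0,0,0,0,0],"dp":[[0,0,1],[0,0,2.5],[0,0,5],[0,0,10],[0,0,15],[0,0,20],[0,0,20],[0,0,20]],"rot":[[0,0,0],[0,0,0],[0,0,0],[0,0,0],[0,0,0],[0,0,0],[0,0,0],[0,0,0]]}' 40
```

```text
[24.01  0.04  6.9 ] [12.   -0.36  3.39]
time: 7.15
eef_pos: [0.5762, 0.1452, 0.2737]
ee_rot: [[0.059, 0.998, 0.0], [0.998, -0.059, 0.0], [0.0, 0.0, -1.0]]
ft_force: [0.2, 0.6, -1.3]
gripper_width: 0.0567
```

```bash
python3 -m creep '{"claw":[0,0,0,0,0,0,0,0,0,0,0,0,0,0,0,0,0],"dp":[[-0.5,-4,0],[-1,-9,0],[-1.5,-14,0],[-2,-19,0],[-2.5,-24,0],[-3,-29,0],[-3.5,-34,0],[-4,-39,0],[-5,-44,0],[-6,-49,0],[-7,-54,0],[-7.5,-59,0],[-7.7,-62,-2],[-7.7,-62.4,-4],[-7.7,-62.4,-4],[-7.7,-62.4,-4],[-7.7,-62.4,-4]],"rot":[[0,0,0],[2,0,0.5],[4,0,1],[6,0,2],[9,0,3],[12,0,3.5],[15,0,4],[18,0,5],[20,0,6],[22,0,6.5],[24,0,6.9],[24,0,6.9],[24,0,6.9],[24,0,6.9],[24,0,6.9],[24,0,6.9],[24,0,6.9]]}' 40
cat > m5.py <<'E'
from h import *
V={n:viewer.get_image(n) for n in("wrist","top","side")}
for n,p in V.items():
    for o in finder.masks_of("case_floor",p)[:2]: print("case",n,round(o["p"],2),cen(o["region"]).round(),rect(p,o["region"],.03))
    for o in finder.masks_of("cal_mid",p)[:1]: print("cal",n,round(o["p"],2),cen(o["region"]).round(),o["region"].sum())
p=V["wrist"];cv2.imwrite("pics/w3.png",p["pixels"][:,:,::-1])
E
python3 m5.py
```

```text
time: 9.28
eef_pos: [0.5001, -0.4781, 0.2345]
ee_rot: [[-0.059, 0.998, -0.024], [0.912, 0.063, 0.405], [0.406, 0.001, -0.914]]
ft_force: [0.8, 0.9, -1.1]
gripper_width: 0.057
cal wrist 0.97 [255. 221.] 17341
case top 0.65 [164. 195.] [  0.5806   0.1691   0.0923   0.1791 -14.6847]
cal top 0.98 [406. 214.] 558
case side 0.79 [285. 326.] [  0.4944  -0.4777   0.1343   0.1468 -85.5232]
cal side 0.94 [293. 254.] 448
```

View pics/w3.png

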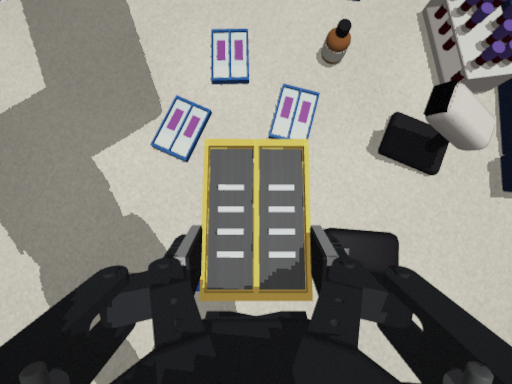

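The tray hides the case from the wrist camera. I'll fit the case from the side mask and the saved first top image.

```bash
python3 - <<'E'
from h import *
T=viewer.get_image("top");S=viewer.get_image("side")
ms=finder.masks_of("case_floor",S)[0]["region"].astype(float)
im=cv2.imread("pics/top0.png");m=np.zeros(im.shape[:2],np.uint8)
cv2.grabCut(im,m,(350,197,52,56),np.zeros((1,65)),np.zeros((1,65)),5,cv2.GC_INIT_WITH_RECT)
mt=((m==1)|(m==3)).astype(float);print(mt.sum(),rect(T,mt,.03))
im2=cv2.imread("pics/side0.png");m=np.zeros(im.shape[:2],np.uint8)
cv2.grabCut(im2,m,(243,292,84,66),np.zeros((1,65)),np.zeros((1,65)),5,cv2.GC_INIT_WITH_RECT)
m2=((m==1)|(m==3)).astype(float);print(m2.sum())
for S_ in((.132,.116,.03),):
  for nm,v in(("T",[(T,mt)]),("S",[(S,ms)]),("S2",[(S,m2)]),("TS",[(T,mt),(S,ms)]),("TS2",[(T,mt),(S,m2)])): print(nm,fitflat(v,S_,(.5,-.47,3.),.015))
E
```

```text
Traceback (most recent call last):
IndexError: list index out of range
```

```bash
python3 - <<'E'
from h import *
T=viewer.get_image("top");S=viewer.get_image("side")
def gc(f,r):
    im=cv2.imread(f);m=np.zeros(im.shape[:2],np.uint8)
    cv2.grabCut(im,m,r,np.zeros((1,65)),np.zeros((1,65)),5,cv2.GC_INIT_WITH_RECT)
    return ((m==1)|(m==3)).astype(float)
mt=gc("pics/top0.png",(350,197,52,56));m2=gc("pics/side0.png",(243,292,84,66));print(mt.sum(),m2.sum())
for nm,v in(("T",[(T,mt)]),("S2",[(S,m2)]),("TS2",[(T,mt),(S,m2)])): print(nm,fitflat(v,(.132,.116,.03),(.5,-.47,3.),.015))
E
```

```text
1825.0 3138.0
T (array([ 0.4993561 , -0.47049421,  3.81568287]), np.float64(115.6875))
S2 (array([ 0.49860814, -0.47101467,  4.00067235]), np.float64(126.625))
TS2 (array([ 0.49870795, -0.47089828,  3.89705737]), np.float64(246.75))
```

```bash
python3 -m creep '{"claw":[0,0,0,0,0,0,0,0,0,0],"dp":[[0,-0.3,-5],[0,-0.3,-10],[0,-0.3,-14],[0,-0.3,-17],[0,-0.3,-19],[0,-0.3,-20.5],[0,-0.3,-21.7],[0,-0.3,-22.6],[0,-0.3,-22.8],[0,-0.3,-22.8]],"rot":[[0,0,0],[0,0,0],[0,0,0],[0,0,0],[0,0,0],[0,0,0],[0,0,0],[0,0,0],[0,0,0],[0,0,0]]}' 40
python3 - <<'E'
from h import *
V={n:viewer.get_image(n) for n in("wrist","side")}
for n,p in V.items():
    for o in finder.masks_of("cal_mid",p)[:1]: print("cal",n,round(o["p"],2),cen(o["region"]).round(),o["region"].sum())
b=cv2.resize(V["side"]["pixels"][220:384,190:400],None,fx=2.34,fy=2.34)
cv2.imwrite("pics/c1.png",np.hstack([V["wrist"]["pixels"],b[:384]])[:,:800,::-1] if False else cv2.resize(np.hstack([V["wrist"]["pixels"][:383],b[:383]]),(800,305))[:,:,::-1])
E
```

```text
time: 11.22
eef_pos: [0.4996, -0.4818, 0.0056]
ee_rot: [[-0.057, 0.998, -0.025], [0.912, 0.063, 0.405], [0.406, 0.001, -0.914]]
ft_force: [0.1, -0.0, 0.1]
gripper_width: 0.0566
cal wrist 0.8 [256. 220.] 17630
cal side 0.91 [283. 325.] 461
```

View pics/c1.png

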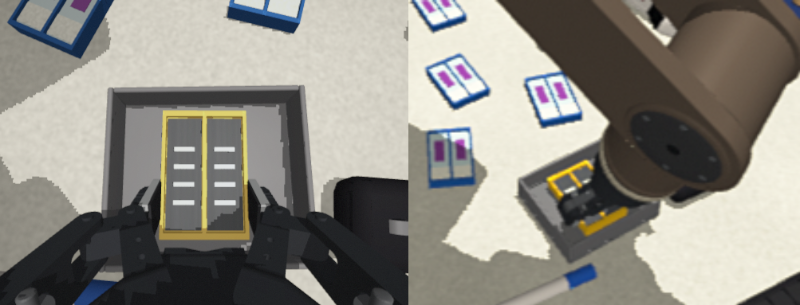

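The tray is inside the case, centred. I'll lower it 3 mm, release and rise.

```bash
python3 -m creep '{"claw":[0,0,0.82,0.82,0.82,0.82,0.82,0.82,0.82,0.82,0.82,0.82,0.82,0.82,0.82],"dp":[[0,0,-0.3],[0,0,-0.3],[0,0,-0.3],[0,0,-0.3],[0,0,-0.3],[0,0,1],[0,0,4],[0,0,9],[0,0,14],[0,0,20],[0,0,25],[0,3,28],[0,6,28],[0,6,28],[0,6,28]],"rot":[[0,0,0],[0,0,0],[0,0,0],[0,0,0],[0,0,0],[0,0,0],[0,0,0],[0,0,0],[-3,0,0],[-8,0,0],[-14,0,0],[-20,0,0],[-24,0,0],[-24,0,0],[-24,0,0]]}' 40
cat > m6.py <<'E'
from h import *
V={n:viewer.get_image(n) for n in("wrist","top","side")}
def hs(p,lo,hi): return cv2.inRange(cv2.cvtColor(p["pixels"],cv2.COLOR_RGB2HSV),lo,hi)>0
for n,p in V.items():
    for o in finder.masks_of("cal_mid",p)[:2]: print("cal",n,round(o["p"],2),cen(o["region"]).round(),rect(p,o["region"],.015))
    if n!="side":
      for i in range(1,6):
        for o in finder.masks_of(f"tray{i}_mid",p)[:2]:
            if o["p"]>.35: print(n,i,round(o["p"],2),cen(o["region"]).round(),rect(p,o["region"],.011))
cv2.imwrite("pics/w5.png",V["wrist"]["pixels"][:,:,::-1])
E
python3 m6.py
```

```text
time: 13.3
eef_pos: [0.4996, -0.4218, 0.2861]
ee_rot: [[-0.058, 0.998, -0.024], [0.998, 0.058, -0.001], [0.0, -0.024, -1.0]]
ft_force: [-0.5, -0.3, 0.1]
gripper_width: 0.0703
cal wrist 0.61 [258. 189.] [ 0.4994 -0.4727  0.0579  0.0875  3.3632]
wrist 1 0.68 [183.  94.] [  0.3799  -0.3345   0.0619   0.0855 -20.3248]
wrist 3 0.66 [228.  19.] [ 4.43800e-01 -2.33000e-01  4.75000e-02  6.11000e-02 -8.69662e+01]
wrist 5 0.57 [298.  77.] [  0.547   -0.3026   0.0588   0.0866 -11.6306]
cal top 0.2 [238. 231.] [ 0.4811 -0.0495  0.0581  0.086   0.5224]
top 1 0.63 [328. 264.] [  0.3799  -0.3243   0.0605   0.068  -24.9574]
top 2 0.73 [238. 185.] [ 0.6246 -0.0482  0.0602  0.0872 -9.9646]
top 3 0.87 [291. 244.] [ 0.4418 -0.2103  0.0582  0.0867  4.9087]
top 4 0.86 [237. 231.] [ 0.4799 -0.0479  0.0552  0.0828  0.5224]
top 5 0.96 [320. 211.] [  0.5449  -0.3012   0.0595   0.0868 -12.2857]
cal side 0.83 [284. 327.] [ 0.4957 -0.4712  0.0645  0.0914  3.3979]
cal side 0.49 [205. 158.] [  0.6159   0.287    0.1023   0.2227 -14.273 ]
```

View pics/w5.png

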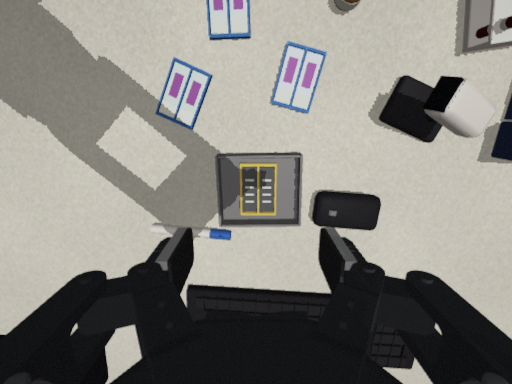

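The yellow tray lies flat in the case at (258,189); the fit gives (0.499,-0.473) m. Next is the catch tab, with the tool leaned 30° so the camera stays clear of the housing.

```bash
python3 - <<'E'
from h import *
s=get_state();print(rv(s["ee_rot"],Rtool(-3.3,30)), (np.array([.461,.309,.16])-s["eef_pos"])*100)
E
```

```text
[29.99 -1.39 -6.81] [ -3.85261433  73.06927582 -12.53494845]
```

```bash
python3 -m creep '{"claw":[0.8,0.8,0.8,0.8,0.8,0.8,0.8,0.8,0.8,0.8,0.8,0.8,0.8,0.8,0.8,0.8,0.8,0.8,0.8],"dp":[[0,3,1],[0,8,1],[0,13,1],[0,18,1],[0,23,1],[0,28,1],[0,33,1],[0,38,1],[0,43,1],[-1,48,1],[-1.5,53,0],[-2,58,-1],[-3,63,-4],[-3.5,68,-7],[-3.9,71,-10],[-3.9,72.8,-12.5],[-3.9,72.8,-12.5],[-3.9,72.8,-12.5],[-3.9,72.8,-12.5]],"rot":[[0,0,0],[2,-0.1,-0.5],[4,-0.2,-1],[6,-0.3,-1.4],[8,-0.4,-2],[10,-0.5,-2.5],[12,-0.6,-3],[14,-0.7,-3.4],[16,-0.8,-4],[18,-0.9,-4.5],[20,-1,-5],[22,-1.1,-5.5],[25,-1.2,-6],[28,-1.3,-6.5],[30,-1.4,-6.8],[30,-1.4,-6.8],[30,-1.4,-6.8],[30,-1.4,-6.8],[30,-1.4,-6.8]]}' 40
python3 - <<'E'
from h import *
p=viewer.get_image("wrist");s=get_state();cv2.imwrite("pics/w6.png",p["pixels"][:,:,::-1])
m=cv2.inRange(cv2.cvtColor(p["pixels"],cv2.COLOR_RGB2HSV),(5,150,90),(16,255,255))>0
print(m.sum(),rect(p,m,.052),proj(p,[[s["eef_pos"]]]))
E
```

```text
time: 16.48
eef_pos: [0.4612, 0.306, 0.1616]
ee_rot: [[0.049, 0.998, 0.031], [0.864, -0.058, 0.5], [0.501, 0.002, -0.866]]
ft_force: [0.3, 0.5, 0.5]
gripper_width: 0.068
439 [4.61700e-01 3.07700e-01 1.06000e-02 3.84000e-02 8.67534e+01] [[255.14414664 234.56726027]]
```

View pics/w6.png

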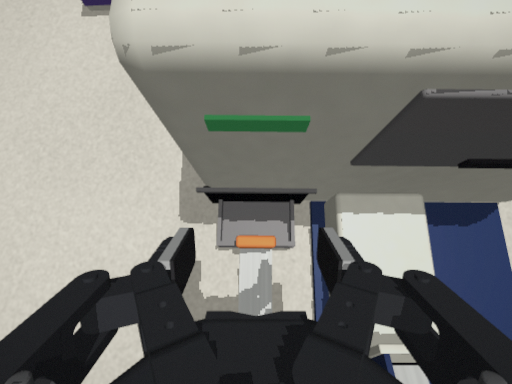

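The tab is at (255,241), with its top centre at (0.462, 0.308) m, and the gripper straddles it. I'll go down and grip it across its 40 mm.

```bash
python3 -m creep '{"claw":[0.75,0.75,0.75,0.75,0.75,0.75,0,0,0,0,0,0],"dp":[[0,0.4,-3],[0,0.4,-6],[0,0.4,-9],[0,0.4,-11.3],[0,0.4,-12.5],[0,0.4,-12.5],[0,0.4,-12.5],[0,0.4,-12.5],[0,0.4,-12.5],[0,0.4,-12.5],[0,0.4,-12.5],[0,0.4,-12.5]],"rot":[[0,0,0],[0,0,0],[0,0,0],[0,0,0],[0,0,0],[0,0,0],[0,0,0],[0,0,0],[0,0,0],[0,0,0],[0,0,0],[0,0,0]]}' 80
```

```text
time: 18.02
eef_pos: [0.4614, 0.3101, 0.0366]
ee_rot: [[0.049, 0.998, 0.031], [0.864, -0.058, 0.5], [0.501, 0.002, -0.866]]
ft_force: [-1.0, -9.5, 12.1]
gripper_width: 0.0381
```

```bash
python3 -m creep '{"claw":[0,0,0,0,0,0,0,0,0,0,0,0],"dp":[[-0.05,-1,0],[-0.1,-2,0],[-0.2,-3.5,0],[-0.3,-5,0],[-0.35,-6.5,0],[-0.45,-8,0],[-0.5,-9,0],[-0.55,-9.7,0],[-0.6,-10,0],[-0.6,-10.1,0],[-0.6,-10.2,0],[-0.6,-10.2,0]],"rot":[[0,0,0],[0,0,0],[0,0,0],[0,0,0],[0,0,0],[0,0,0],[0,0,0],[0,0,0],[0,0,0],[0,0,0],[0,0,0],[0,0,0]]}' 80
python3 - <<'E'
from h import *
for n in("side","wrist"):
    p=viewer.get_image(n)
    m=cv2.inRange(cv2.cvtColor(p["pixels"],cv2.COLOR_RGB2HSV),(5,150,90),(16,255,255))>0
    print(n,m.sum(),cen(m),rect(p,m,.052))
E
```

```text
time: 19.52
eef_pos: [0.4547, 0.21, 0.0367]
ee_rot: [[0.049, 0.998, 0.029], [0.863, -0.057, 0.503], [0.503, 0.0, -0.864]]
ft_force: [2.2, 21.3, -0.6]
gripper_width: 0.0373
side 210 [209.41428571 179.03333333] [  0.4497   0.1862   0.0351   0.064  -18.2502]
wrist 1594 [255.43161857 235.88770389] [4.54800e-01 2.07700e-01 1.20000e-02 3.76000e-02 8.68309e+01]
```

```bash
python3 -m creep '{"claw":[0.8,0.8,0.8,0.8,0.8,0.8,0.8,0.8,0.8,0.8,0.8,0.8,0.8,0.8,0.8],"dp":[[0,0.1,0],[0,0.1,0],[0,0.1,0],[0,0,1],[0,-1,4],[0,-3,9],[0,-5,14],[2,-10,19],[5,-15,24],[8,-20,26],[9.5,-25,26],[9.5,-26,26],[9.5,-26,26],[9.5,-26,26],[9.5,-26,26]],"rot":[[0,0,0],[0,0,0],[0,0,0],[0,0,0],[0,0,0],[-3,0,0],[-7,0,0.5],[-12,0,1],[-17,0,2],[-22,0,3],[-27,0,3.3],[-30,0,3.3],[-30,0,3.3],[-30,0,3.3],[-30,0,3.3]]}' 40
cat > tr.py <<'E'
import sys
from h import *
from scipy.spatial import cKDTree
def trays(views=("wrist","top"),show=None,pr=.3):
    P={n:viewer.get_image(n) for n in views};det={}
    for n,p in P.items():
        L=[]
        for i in range(1,6):
            for o in finder.masks_of(f"tray{i}_mid",p):
                q=rect(p,o["region"],.011)
                if o["p"]>pr and abs(q[2]-.058)<.012 and abs(q[3]-.086)<.012 and not any(np.hypot(*(q[:2]-b[:2]))<.03 for b in L):
                    a,e=fitflat([(p,o["region"].astype(float))],(.058,.086,.012),(q[0],q[1],q[4]),.006)
                    L.append(a);print(n,i,round(o["p"],2),a.round(4),round(e/o["region"].sum(),2))
        det[n]=L
    return P,det
if __name__=="__main__":
    s=get_state();print(s["eef_pos"].round(4),rv(s["ee_rot"],Rtool(0,0)))
    P,d=trays()
E
python3 tr.py
python3 - <<'E'
from h import *
p=viewer.get_image("top")
m=cv2.inRange(cv2.cvtColor(p["pixels"],cv2.COLOR_RGB2HSV),(5,150,90),(16,255,255))>0
print(m.sum(),rect(p,m,.052))
E
```

```text
time: 21.5
eef_pos: [0.549, -0.051, 0.2951]
ee_rot: [[-0.006, 1.0, 0.014], [1.0, 0.006, 0.001], [0.001, 0.014, -1.0]]
ft_force: [-0.7, 0.4, -0.1]
gripper_width: 0.0684
[ 0.549  -0.051   0.2951] [-0.08  0.78 -0.33]
wrist 2 0.61 [ 0.6252 -0.049  -8.4149] 0.04
wrist 3 0.65 [ 0.4429 -0.2116  5.7123] 0.88
wrist 3 0.49 [  0.548   -0.3035 -10.508 ] 0.05
wrist 4 0.66 [ 0.4811 -0.0501  2.4546] 0.03
top 1 0.75 [  0.3783  -0.3344 -18.6516] 0.11
top 3 0.68 [ 0.4422 -0.2096  6.6059] 0.12
top 5 0.82 [  0.5469  -0.3029 -11.5261] 0.08
4 [ 6.11700e-01 -1.83600e-01  0.00000e+00  4.30000e-03  4.57591e+01]
```

The catch moved its full 100 mm, from tab y 0.308 to 0.208. Next is tray 4.

```bash
python3 -m creep '{"claw":[0.9,0.9,0.9,0.9,0.9,0.9,0.9,0.9,0.9,0,0,0,0,0],"dp":[[-4,0.1,-3],[-6.8,0.1,-8],[-6.8,0.1,-13],[-6.8,0.1,-18],[-6.8,0.1,-22],[-6.8,0.1,-25.5],[-6.8,0.1,-28],[-6.8,0.1,-29.4],[-6.8,0.1,-29.4],[-6.8,0.1,-29.4],[-6.8,0.1,-29.4],[-6.8,0.1,-29.4],[-6.8,0.1,-29.4],[-6.8,0.1,-29.4]],"rot":[[0,0.5,1],[0,0.8,2.1],[0,0.8,2.1],[0,0.8,2.1],[0,0.8,2.1],[0,0.8,2.1],[0,0.8,2.1],[0,0.8,2.1],[0,0.8,2.1],[0,0.8,2.1],[0,0.8,2.1],[0,0.8,2.1],[0,0.8,2.1],[0,0.8,2.1]]}' 40
cat > pl.py <<'E'
import sys
from h import *
# usage: pl.py k Y(mm) zpick(m) : shift/turn from the present pose to place tray number k (0..)
k,Y,zp=int(sys.argv[1]),float(sys.argv[2])/1000,float(sys.argv[3])
a=np.radians(24);Rr=Rz(-3.3)@np.array([[1,0,0],[0,np.cos(a),np.sin(a)],[0,-np.sin(a),np.cos(a)]]);O=np.array([.579,.1954,.055])
s=get_state();f=lambda Y,Z:(O+Rr@[0,Y,Z]-s["eef_pos"])*100
Z=.006+.012*k+zp-.006
print("now",s["eef_pos"].round(4),"rv",rv(s["ee_rot"],Rtool(-3.3,-24)))
for h in(.1,.03,.01,.002,.001): print(h,f(Y,Z+h).round(2))
E
python3 pl.py 0 -72 0.0005
```

```text
time: 23.9
eef_pos: [0.4821, -0.0508, 0.0022]
ee_rot: [[-0.042, 0.999, 0.002], [0.999, 0.042, 0.0], [0.0, 0.002, -1.0]]
ft_force: [-1.2, 0.2, 9.0]
gripper_width: 0.0566
now [ 0.4821 -0.0508  0.0022] rv [-24.03   0.28  -5.64]
0.1 [ 9.55 22.13 17.38]
0.03 [ 9.38 19.29 10.99]
0.01 [ 9.34 18.48  9.16]
0.002 [ 9.32 18.15  8.43]
0.001 [ 9.32 18.11  8.34]
```

```bash
python3 -m creep '{"claw":[0,0,0,0,0,0,0,0,0,0,0,0,0,0,0,0],"dp":[[0,0,2],[0,0,6],[0,1,11],[2,5,15],[4,9,18],[6,14,18],[8,18,18],[9.5,22.2,17.5],[9.5,22.2,17.5],[9.5,22.2,17.5],[9.45,20.8,14.3],[9.4,19.4,11.2],[9.35,18.5,9.3],[9.3,18.2,8.6],[9.3,18.2,8.6],[9.3,18.2,8.6]],"rot":[[0,0,0],[0,0,0],[-4,0,-1],[-8,0.1,-2],[-12,0.2,-3],[-16,0.3,-4],[-20,0.3,-5],[-24,0.3,-5.6],[-24,0.3,-5.6],[-24,0.3,-5.6],[-24,0.3,-5.6],[-24,0.3,-5.6],[-24,0.3,-5.6],[-24,0.3,-5.6],[-24,0.3,-5.6],[-24,0.3,-5.6]]}' 40
python3 pl.py 0 -72 0.0022
python3 - <<'E'
from h import *
p=viewer.get_image("wrist");q=viewer.get_image("side");b=cv2.resize(q["pixels"][110:240,130:303],(512,384))
cv2.imwrite("pics/c2.png",cv2.resize(np.hstack([p["pixels"],b]),(800,300))[:,:,::-1])
E
```

```text
time: 25.9
eef_pos: [0.5749, 0.1312, 0.0882]
ee_rot: [[0.053, 0.998, -0.024], [0.913, -0.058, -0.405], [-0.405, -0.001, -0.914]]
ft_force: [0.8, -0.2, -1.1]
gripper_width: 0.0563
now [0.5749 0.1312 0.0882] rv [-0.09 -0.03  0.02]
0.1 [0.27 4.   8.94]
0.03 [0.1  1.16 2.55]
0.01 [0.06 0.35 0.72]
0.002 [ 0.04  0.02 -0.01]
0.001 [ 0.03 -0.02 -0.1 ]
```

View pics/c2.png

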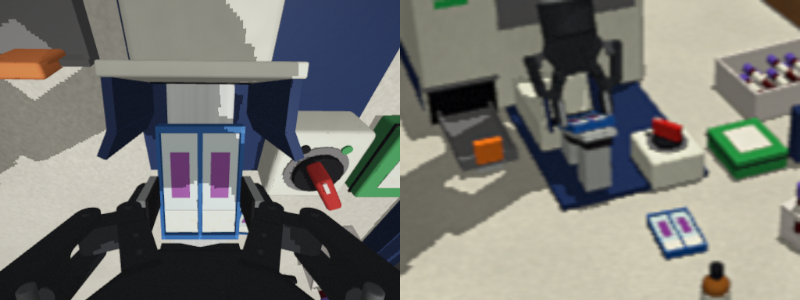

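Tray 4 is held square over the shelf at (200,180), centred between the guides, and the catch is staying out at (485,150). Release and retreat along the tool axis.

```bash
python3 -m creep '{"claw":[0,0.8,0.8,0.8,0.8,0.8,0.8,0.8,0.8,0.8,0.8,0.8],"dp":[[0,-0.05,-0.1],[0,-0.05,-0.1],[0,-0.05,-0.1],[0,-0.05,-0.1],[0.03,0.4,0.9],[0.1,1.2,2.7],[0.2,2.4,5.4],[0.3,4,9],[0.3,4.5,14],[0.3,4.5,18],[0.3,4.5,20],[0.3,4.5,20]],"rot":[[0,0,0],[0,0,0],[0,0,0],[0,0,0],[0,0,0],[0,0,0],[0,0,0],[0,0,0],[5,0,0],[14,0,0],[24,0,0],[24,0,0]]}' 40
cat > st.py <<'E'
import sys
from h import *
# check stack: fit the top tray (number k) on the ramp: ramp x, y, yaw
k=int(sys.argv[1]);a=np.radians(24);Rr=Rz(-3.3)@np.array([[1,0,0],[0,np.cos(a),np.sin(a)],[0,-np.sin(a),np.cos(a)]]);O=np.array([.579,.1954,.055])
names=sys.argv[2:] or ["wrist","top"]
for n in names:
    p=viewer.get_image(n);c=O+Rr@[0,-.043,.006+.012*k];uv=proj(p,c)[0];best=None
    for i in range(1,6):
        for o in finder.masks_of(f"tray{i}_mid",p):
            d=np.linalg.norm(cen(o["region"])-uv)
            if d<(60 if n=="wrist" else 15) and (best is None or o["p"]>best["p"]): best=o
    if best is None: print(n,"none");continue
    m=best["region"].astype(float)
    f=lambda v:np.abs(hullmask(p,box((.058,.086,.012),O+Rr@[v[0],v[1],.006+.012*k],Rr@Rz(v[2]*1000)))-m).sum()
    x=np.array([0,-.043,0]);q=minimize(f,x,method="Nelder-Mead",options=dict(initial_simplex=x+np.array([[0,0,0],[.006,0,0],[0,-.01,0],[0,0,.005]]),xatol=1e-4,fatol=.5))
    print(n,round(best["p"],2),"x,y mm",(q.x[:2]*1000).round(1),"yaw",(q.x[2]*1000).round(1),"res",round(q.fun/m.sum(),2),"ideal",round(f(x)/m.sum(),2))
E
python3 st.py 0; python3 tr.py
```

```text
time: 27.5
eef_pos: [0.5786, 0.1745, 0.2904]
ee_rot: [[0.055, 0.998, -0.02], [0.998, -0.055, 0.004], [0.003, -0.021, -1.0]]
ft_force: [-0.5, -0.7, -0.9]
gripper_width: 0.0687
wrist 0.69 x,y mm [ -0.8 -44. ] yaw -1.3 res 0.03 ideal 0.06
top 0.77 x,y mm [ -1.  -42.3] yaw 0.1 res 0.06 ideal 0.08
[0.5774 0.1766 0.287 ] [-0.03 -1.47  2.94]
wrist 2 0.78 [ 0.6253 -0.0493 -8.6859] 0.03
top 1 0.92 [  0.3781  -0.3337 -20.2574] 0.05
top 2 0.78 [ 0.6237 -0.0479 -9.7606] 0.13
top 3 0.67 [ 0.442  -0.2107  4.4918] 0.05
top 4 0.78 [0.5886 0.1754 2.094 ] 0.13
top 5 0.59 [  0.5467  -0.3    -12.4384] 0.07
```

Tray 4 slid down to its seat (ramp y about -43 mm). Tray 2 next.

```bash
python3 -m creep '{"claw":[0.9,0.9,0.9,0.9,0.9,0.9,0.9,0.9,0.9,0.9,0.9,0.9,0,0,0,0,0],"dp":[[1,-5,0],[2,-10,0],[3,-15,-2],[4,-19,-5],[4.8,-22.6,-9],[4.8,-22.6,-14],[4.8,-22.6,-18.5],[4.8,-22.6,-22.5],[4.8,-22.6,-25.5],[4.8,-22.6,-27.5],[4.8,-22.6,-28.3],[4.8,-22.6,-28.3],[4.8,-22.6,-28.3],[4.8,-22.6,-28.3],[4.8,-22.6,-28.3],[4.8,-22.6,-28.3],[4.8,-22.6,-28.3]],"rot":[[0,-0.5,-1],[0,-1,-3],[0,-1.4,-5.7],[0,-1.4,-5.7],[0,-1.4,-5.7],[0,-1.4,-5.7],[0,-1.4,-5.7],[0,-1.4,-5.7],[0,-1.4,-5.7],[0,-1.4,-5.7],[0,-1.4,-5.7],[0,-1.4,-5.7],[0,-1.4,-5.7],[0,-1.4,-5.7],[0,-1.4,-5.7],[0,-1.4,-5.7],[0,-1.4,-5.7]]}' 40
python3 pl.py 1 -55 0.004
```

```text
time: 30.82
eef_pos: [0.6263, -0.0498, 0.0056]
ee_rot: [[0.151, 0.989, 0.001], [0.989, -0.151, 0.003], [0.003, 0.001, -1.0]]
ft_force: [-0.7, 0.9, 5.3]
gripper_width: 0.0555
now [ 0.6263 -0.0498  0.0056] rv [-24.03   2.58   5.27]
0.1 [-4.75 24.21 17.77]
0.03 [-4.91 21.37 11.38]
0.01 [-4.96 20.56  9.55]
0.002 [-4.98 20.23  8.82]
0.001 [-4.98 20.19  8.73]
```

```bash
python3 -m creep '{"claw":[0,0,0,0,0,0,0,0,0,0,0,0,0,0,0,0,0],"dp":[[0,0,2],[0,0,6],[0,1,11],[-1,5,15],[-2,9,18],[-3,14,18],[-4,19,18],[-4.8,24.3,17.9],[-4.8,24.3,17.9],[-4.8,24.3,17.9],[-4.85,22.8,14.7],[-4.9,21.4,11.6],[-4.95,20.6,9.7],[-5,20.4,9.3],[-5,20.25,8.9],[-5,20.25,8.9],[-5,20.25,8.9]],"rot":[[0,0,0],[0,0,0],[-4,0.4,1],[-8,0.9,2],[-12,1.3,3],[-16,1.7,4],[-20,2.2,5],[-24,2.6,5.3],[-24,2.6,5.3],[-24,2.6,5.3],[-24,2.6,5.3],[-24,2.6,5.3],[-24,2.6,5.3],[-24,2.6,5.3],[-24,2.6,5.3],[-24,2.6,5.3],[-24,2.6,5.3]]}' 40
python3 pl.py 1 -55 0.0056
python3 st.py 1 wrist
```

```text
time: 32.95
eef_pos: [0.5759, 0.1531, 0.094]
ee_rot: [[0.052, 0.998, -0.025], [0.912, -0.058, -0.405], [-0.406, -0.001, -0.914]]
ft_force: [-0.8, -1.0, -1.1]
gripper_width: 0.0557
now [0.5759 0.1531 0.094 ] rv [-0.06 -0.07  0.02]
0.1 [0.3  3.99 9.08]
0.03 [0.13 1.15 2.69]
0.01 [0.09 0.34 0.86]
0.002 [0.07 0.01 0.13]
0.001 [ 0.07 -0.03  0.04]
wrist 0.87 x,y mm [ -0.3 -53.2] yaw 0.3 res 0.02 ideal 0.25
```

```bash
python3 -m creep '{"claw":[0.8,0.8,0.8,0.8,0.8,0.8,0.8,0.8,0.8,0.8,0.8,0.8],"dp":[[0,0,0],[0,0,0],[0,0,0],[0,0,0],[0.03,0.4,0.9],[0.1,1.2,2.7],[0.2,2.4,5.4],[0.3,4,9],[0.3,4.5,14],[0.3,4.5,18],[0.3,4.5,20],[0.3,4.5,20]],"rot":[[0,0,0],[0,0,0],[0,0,0],[0,0,0],[0,0,0],[0,0,0],[0,0,0],[0,0,0],[5,0,0],[14,0,0],[24,0,0],[24,0,0]]}' 40
python3 st.py 1; python3 tr.py
```

```text
time: 34.75
eef_pos: [0.5796, 0.1959, 0.2964]
ee_rot: [[0.056, 0.998, -0.021], [0.998, -0.056, 0.004], [0.002, -0.021, -1.0]]
ft_force: [-0.1, -1.1, -0.6]
gripper_width: 0.0685
wrist 0.75 x,y mm [ -1.1 -43.8] yaw -0.9 res 0.03 ideal 0.06
top 0.58 x,y mm [ -2.7 -43.1] yaw 2.0 res 0.06 ideal 0.1
[0.5784 0.1981 0.293 ] [-0.01 -1.49  2.96]
top 2 0.84 [0.5903 0.1832 2.4476] 0.13
top 3 0.79 [ 0.442  -0.2107  4.8865] 0.05
top 5 0.65 [  0.5459  -0.3018 -11.8651] 0.05
```

```bash
python3 -m creep '{"claw":[0.9,0.9,0.9,0.9,0.9,0.9,0.9,0.9,0.9,0.9,0.9,0.9,0.9,0.9,0.9],"dp":[[-2,-5,0],[-4,-10,0],[-6,-15,0],[-8,-20,0],[-10,-25,-1],[-11.5,-30,-3],[-13,-35,-6],[-13.6,-39,-10],[-13.6,-40.9,-15],[-13.6,-40.9,-19],[-13.6,-40.9,-19],[-13.6,-40.9,-19],[-13.6,-40.9,-19],[-13.6,-40.9,-19],[-13.6,-40.9,-19]],"rot":[[0,-0.4,1],[0,-0.8,2],[0,-1.2,3],[0,-1.45,4],[0,-1.45,5],[0,-1.45,6],[0,-1.45,7],[0,-1.45,7.9],[0,-1.45,7.9],[0,-1.45,7.9],[0,-1.45,7.9],[0,-1.45,7.9],[0,-1.45,7.9],[0,-1.45,7.9],[0,-1.45,7.9]]}' 40
python3 tr.py
```

```text
time: 37.83
eef_pos: [0.4428, -0.2112, 0.104]
ee_rot: [[-0.086, 0.996, 0.001], [0.996, 0.086, -0.001], [-0.001, 0.001, -1.0]]
ft_force: [-0.0, 0.1, -0.1]
gripper_width: 0.077
[ 0.4428 -0.2112  0.104 ] [ 0.06  0.04 -4.92]
wrist 3 0.91 [ 0.4424 -0.2113  5.195 ] 0.02
top 2 0.85 [0.5895 0.183  3.7435] 0.13
```

Well centred on it. Down and grip.

```bash
python3 -m creep '{"claw":[0.9,0.9,0.9,0.9,0.9,0,0,0,0,0],"dp":[[0,0,-4],[0,0,-7],[0,0,-9],[0,0,-9.9],[0,0,-9.9],[0,0,-9.9],[0,0,-9.9],[0,0,-9.9],[0,0,-9.9],[0,0,-9.9]],"rot":[[0,0,0],[0,0,0],[0,0,0],[0,0,0],[0,0,0],[0,0,0],[0,0,0],[0,0,0],[0,0,0],[0,0,0]]}' 40
python3 pl.py 2 -55 0.0055
```

```text
time: 39.67
eef_pos: [0.443, -0.2115, 0.0052]
ee_rot: [[-0.086, 0.996, 0.001], [0.996, 0.086, -0.001], [-0.001, 0.001, -1.0]]
ft_force: [-0.7, 0.7, 7.6]
gripper_width: 0.0559
now [ 0.443  -0.2115  0.0052] rv [-23.94  -0.29  -8.1 ]
0.1 [13.61 40.93 19.05]
0.03 [13.45 38.09 12.65]
0.01 [13.4  37.28 10.83]
0.002 [13.38 36.95 10.1 ]
0.001 [13.38 36.91 10.01]
```

```bash
python3 -m creep '{"claw":[0,0,0,0,0,0,0,0,0,0,0,0,0,0,0,0,0,0,0,0],"dp":[[0,0,2],[0,0,6],[1,3,11],[3,8,15],[5,13,18],[7,18,19],[9,23,19],[11,28,19],[12.5,33,19],[13.6,38,19],[13.6,40.9,19],[13.6,40.9,19],[13.6,40.9,19],[13.5,39.5,15.8],[13.45,38.1,12.7],[13.4,37.3,10.9],[13.4,37.1,10.4],[13.4,36.95,10.1],[13.4,36.95,10.1],[13.4,36.95,10.1]],"rot":[[0,0,0],[0,0,0],[-2,0,-0.5],[-4,0,-1],[-6,0,-2],[-9,-0.1,-3],[-12,-0.1,-4],[-15,-0.1,-5],[-18,-0.2,-6],[-21,-0.2,-7],[-24,-0.3,-8.1],[-24,-0.3,-8.1],[-24,-0.3,-8.1],[-24,-0.3,-8.1],[-24,-0.3,-8.1],[-24,-0.3,-8.1],[-24,-0.3,-8.1],[-24,-0.3,-8.1],[-24,-0.3,-8.1],[-24,-0.3,-8.1]]}' 40
python3 pl.py 2 -55 0.0052
python3 st.py 2 wrist
```

```text
time: 42.18
eef_pos: [0.5769, 0.1587, 0.106]
ee_rot: [[0.053, 0.998, -0.023], [0.912, -0.058, -0.406], [-0.406, 0.0, -0.914]]
ft_force: [0.8, -0.3, -1.7]
gripper_width: 0.0555
now [0.5769 0.1587 0.106 ] rv [-0.02  0.01  0.01]
0.1 [0.23 3.9  8.94]
0.03 [0.06 1.06 2.55]
0.01 [0.02 0.25 0.72]
0.002 [-0.   -0.07 -0.01]
0.001 [-0.01 -0.12 -0.1 ]
wrist 0.93 x,y mm [  0.2 -54.3] yaw 0.0 res 0.02 ideal 0.27
```

```bash
python3 -m creep '{"claw":[0,0.8,0.8,0.8,0.8,0.8,0.8,0.8,0.8,0.8,0.8,0.8,0.8],"dp":[[0,-0.05,-0.1],[0,-0.05,-0.1],[0,-0.05,-0.1],[0,-0.05,-0.1],[0,-0.05,-0.1],[0.03,0.4,0.9],[0.1,1.2,2.7],[0.2,2.4,5.4],[0.3,4,9],[0.3,3,14],[0.3,1,18],[0.3,1,18],[0.3,1,18]],"rot":[[0,0,0],[0,0,0],[0,0,0],[0,0,0],[0,0,0],[0,0,0],[0,0,0],[0,0,0],[0,0,0],[5,0,0],[14,0,0],[24,0,0],[24,0,0]]}' 40
python3 st.py 2; python3 tr.py
```

```text
time: 44.1
eef_pos: [0.58, 0.1661, 0.2873]
ee_rot: [[0.057, 0.998, -0.022], [0.998, -0.057, 0.002], [0.001, -0.022, -1.0]]
ft_force: [0.3, -0.5, -1.0]
gripper_width: 0.0684
wrist 0.98 x,y mm [ -0.5 -43.8] yaw -0.4 res 0.02 ideal 0.04
top 0.7 x,y mm [16.8 -1.1] yaw 10.0 res 1.19 ideal 1.92
[0.5794 0.1687 0.2851] [ 0.03 -1.42  2.98]
top 1 0.67 [  0.3778  -0.3331 -20.9898] 0.09
top 3 0.63 [0.5928 0.193  1.6062] 0.14
top 5 0.87 [  0.5457  -0.3016 -11.5257] 0.07
```

```bash
python3 -m creep '{"claw":[0.9,0.9,0.9,0.9,0.9,0.9,0.9,0.9,0.9,0.9,0.9,0.9,0.9,0.9,0.9],"dp":[[0,-5,0],[0,-10,0],[-0.5,-15,0],[-1,-20,0],[-1.5,-25,0],[-2,-30,0],[-2.5,-35,-2],[-3,-40,-6],[-3.2,-45,-10],[-3.2,-47.1,-14],[-3.2,-47.1,-18.5],[-3.2,-47.1,-18.5],[-3.2,-47.1,-18.5],[-3.2,-47.1,-18.5],[-3.2,-47.1,-18.5]],"rot":[[0,-0.4,-1],[0,-0.8,-2],[0,-1.2,-3],[0,-1.4,-4],[0,-1.4,-5],[0,-1.4,-6],[0,-1.4,-7],[0,-1.4,-8.3],[0,-1.4,-8.3],[0,-1.4,-8.3],[0,-1.4,-8.3],[0,-1.4,-8.3],[0,-1.4,-8.3],[0,-1.4,-8.3],[0,-1.4,-8.3]]}' 40
python3 tr.py
```

```text
time: 47.18
eef_pos: [0.5483, -0.3029, 0.1019]
ee_rot: [[0.196, 0.981, 0.002], [0.981, -0.196, 0.001], [0.001, 0.002, -1.0]]
ft_force: [0.6, 0.1, 0.7]
gripper_width: 0.077
[ 0.5483 -0.3029  0.1019] [-0.07  0.12 11.29]
wrist 1 0.84 [  0.379   -0.3328 -21.0142] 0.24
wrist 5 0.92 [  0.5471  -0.3022 -11.2533] 0.01
```

```bash
python3 -m creep '{"claw":[0.9,0.9,0.9,0.9,0.9,0,0,0,0,0],"dp":[[-0.1,0,-4],[-0.1,0,-7],[-0.1,0,-8.8],[-0.1,0,-9.7],[-0.1,0,-9.7],[-0.1,0,-9.7],[-0.1,0,-9.7],[-0.1,0,-9.7],[-0.1,0,-9.7],[-0.1,0,-9.7]],"rot":[[0,0,0],[0,0,0],[0,0,0],[0,0,0],[0,0,0],[0,0,0],[0,0,0],[0,0,0],[0,0,0],[0,0,0]]}' 40
python3 pl.py 3 -55 0.0052
```

```text
time: 49.02
eef_pos: [0.5471, -0.3031, 0.0044]
ee_rot: [[0.196, 0.981, 0.002], [0.981, -0.196, 0.001], [0.002, 0.001, -1.0]]
ft_force: [-0.7, 0.3, 8.8]
gripper_width: 0.0563
now [ 0.5471 -0.3031  0.0044] rv [-23.91   3.14   7.88]
0.1 [ 3.23 50.56 20.2 ]
0.03 [ 3.07 47.72 13.8 ]
0.01 [ 3.02 46.91 11.98]
0.002 [ 3.   46.58 11.25]
0.001 [ 3.   46.54 11.15]
```

```bash
python3 -m creep '{"claw":[0,0,0,0,0,0,0,0,0,0,0,0,0,0,0,0,0,0,0,0],"dp":[[0,0,2],[0,0,6],[0,2,11],[0.5,7,16],[1,13,20],[1.5,19,20],[2,25,20],[2.4,31,20],[2.8,37,20],[3.2,43,20],[3.2,48,20],[3.2,50.5,20.1],[3.2,50.5,20.1],[3.1,49.1,17],[3.1,47.7,13.8],[3,46.9,12],[3,46.7,11.5],[3,46.5,11.2],[3,46.5,11.2],[3,46.5,11.2]],"rot":[[0,0,0],[0,0,0],[-2,0.2,0.5],[-4,0.5,1],[-6,0.8,2],[-9,1.2,3],[-12,1.6,4],[-15,2,5],[-18,2.4,6],[-21,2.8,7],[-24,3.1,7.9],[-24,3.1,7.9],[-24,3.1,7.9],[-24,3.1,7.9],[-24,3.1,7.9],[-24,3.1,7.9],[-24,3.1,7.9],[-24,3.1,7.9],[-24,3.1,7.9],[-24,3.1,7.9]]}' 40
python3 pl.py 3 -55 0.0044
python3 st.py 3 wrist
```

```text
time: 51.52
eef_pos: [0.5768, 0.1626, 0.116]
ee_rot: [[0.053, 0.998, -0.023], [0.912, -0.058, -0.407], [-0.407, 0.0, -0.913]]
ft_force: [-0.4, 0.3, -0.8]
gripper_width: 0.056
now [0.5768 0.1626 0.116 ] rv [ 0.03  0.02 -0.  ]
0.1 [0.26 3.97 8.97]
0.03 [0.09 1.13 2.57]
0.01 [0.04 0.31 0.74]
0.002 [ 0.03 -0.01  0.01]
0.001 [ 0.02 -0.05 -0.08]
wrist 0.72 x,y mm [ -0.1 -54. ] yaw 0.3 res 0.02 ideal 0.27
```

```bash
python3 -m creep '{"claw":[0,0.8,0.8,0.8,0.8,0.8,0.8,0.8,0.8,0.8,0.8,0.8,0.8],"dp":[[0,-0.05,-0.1],[0,-0.05,-0.1],[0,-0.05,-0.1],[0,-0.05,-0.1],[0,-0.05,-0.1],[0.03,0.4,0.9],[0.1,1.2,2.7],[0.2,2.4,5.4],[0.3,4,9],[0.3,3,14],[0.3,1,18],[0.3,1,18],[0.3,1,18]],"rot":[[0,0,0],[0,0,0],[0,0,0],[0,0,0],[0,0,0],[0,0,0],[0,0,0],[0,0,0],[0,0,0],[5,0,0],[14,0,0],[24,0,0],[24,0,0]]}' 40
python3 st.py 3; python3 tr.py
```

```text
time: 53.45
eef_pos: [0.58, 0.1701, 0.2973]
ee_rot: [[0.056, 0.998, -0.021], [0.998, -0.056, 0.001], [0.0, -0.022, -1.0]]
ft_force: [-0.4, -0.6, -0.9]
gripper_width: 0.0683
wrist 0.71 x,y mm [ -7.5 -91.6] yaw 1.6 res 1.49 ideal 2.38
top 0.78 x,y mm [ -1.2 -41.7] yaw 1.6 res 0.05 ideal 0.06
[0.5794 0.1727 0.2951] [ 0.07 -1.4   2.97]
top 1 0.9 [  0.3787  -0.3337 -19.1704] 0.07
top 5 0.75 [0.597  0.2009 3.1893] 0.13
```

```bash
python3 st.py 3 wrist; python3 -m creep '{"claw":[0.9,0.9,0.9,0.9,0.9,0.9,0.9,0.9,0.9,0.9,0.9,0.9,0.9,0.9,0.9,0.9,0.9],"dp":[[-1,-5,0],[-3,-10,0],[-5,-15,0],[-7,-20,0],[-9,-25,0],[-11,-30,0],[-13,-35,-2],[-15,-40,-5],[-17,-45,-9],[-19,-48,-13],[-20.1,-50.6,-17],[-20.1,-50.6,-19.3],[-20.1,-50.6,-19.3],[-20.1,-50.6,-19.3],[-20.1,-50.6,-19.3],[-20.1,-50.6,-19.3],[-20.1,-50.6,-19.3]],"rot":[[0,-0.4,-1],[0,-0.8,-3],[0,-1.2,-5],[0,-1.4,-7],[0,-1.4,-9],[0,-1.4,-11],[0,-1.4,-13],[0,-1.4,-15],[0,-1.4,-17.3],[0,-1.4,-17.3],[0,-1.4,-17.3],[0,-1.4,-17.3],[0,-1.4,-17.3],[0,-1.4,-17.3],[0,-1.4,-17.3],[0,-1.4,-17.3],[0,-1.4,-17.3]]}' 40
python3 tr.py; python3 st.py 3 top side
```

```text
wrist 0.8 x,y mm [ -0.6 -43.8] yaw -0.0 res 0.03 ideal 0.04
time: 57.08
eef_pos: [0.3787, -0.3337, 0.1028]
ee_rot: [[0.347, 0.938, 0.002], [0.938, -0.347, 0.003], [0.003, 0.001, -1.0]]
ft_force: [-0.3, -0.8, 0.0]
gripper_width: 0.0765
[ 0.3787 -0.3337  0.1028] [-0.17  0.06 20.29]
wrist 1 0.93 [  0.3787  -0.334  -20.5272] 0.02
top 5 0.97 [0.5962 0.1998 5.5817] 0.12
top 0.63 x,y mm [ -0.1 -43.1] yaw 1.1 res 0.07 ideal 0.07
side none
```

```bash
python3 -m creep '{"claw":[0.9,0.9,0.9,0.9,0.9,0,0,0,0,0],"dp":[[0,0,-4],[0,0,-7],[0,0,-8.8],[0,0,-9.75],[0,0,-9.75],[0,0,-9.75],[0,0,-9.75],[0,0,-9.75],[0,0,-9.75],[0,0,-9.75]],"rot":[[0,0,0],[0,0,0],[0,0,0],[0,0,0],[0,0,0],[0,0,0],[0,0,0],[0,0,0],[0,0,0],[0,0,0]]}' 40
python3 pl.py 4 -55 0.0050
```

```text
time: 59.52
eef_pos: [0.3788, -0.334, 0.0057]
ee_rot: [[0.347, 0.938, 0.002], [0.938, -0.347, 0.002], [0.003, 0.001, -1.0]]
ft_force: [-0.6, 1.0, 7.6]
gripper_width: 0.0558
now [ 0.3788 -0.334   0.0057] rv [-23.73   5.02  16.74]
0.1 [20.09 54.14 21.15]
0.03 [19.92 51.3  14.75]
0.01 [19.87 50.49 12.93]
0.002 [19.86 50.16 12.19]
0.001 [19.85 50.12 12.1 ]
```

```bash
python3 -m creep '{"claw":[0,0,0,0,0,0,0,0,0,0,0,0,0,0,0,0],"dp":[[0,0,2],[0,0,6],[0.5,2,11],[2,7,16],[4,12,20],[6,17,21],[8,22,21],[10,27,21],[12,32,21],[14,37,21],[16,42,21],[18,47,21],[19.5,51,21],[20.1,54.1,21.1],[20.1,54.1,21.1],[20.1,54.1,21.1]],"rot":[[0,0,0],[0,0,0],[-1,0.2,0.7],[-3,0.5,2],[-5,1,3.5],[-7,1.5,5],[-9,2,6.5],[-11,2.5,8],[-13,3,9.5],[-15,3.4,11],[-18,3.8,12.7],[-21,4.4,14.7],[-23.7,5,16.7],[-23.7,5,16.7],[-23.7,5,16.7],[-23.7,5,16.7]]}' 40
python3 pl.py 4 -55 0.0057;python3 st.py 3 top
```

```text
time: 61.52
eef_pos: [0.5792, 0.2068, 0.216]
ee_rot: [[0.053, 0.998, -0.025], [0.912, -0.059, -0.405], [-0.406, -0.001, -0.914]]
ft_force: [-0.1, -0.6, -1.5]
gripper_width: 0.0554
now [0.5792 0.2068 0.216 ] rv [-0.05 -0.04  0.06]
0.1 [0.05 0.08 0.18]
0.03 [-0.11 -2.76 -6.22]
0.01 [-0.16 -3.57 -8.05]
0.002 [-0.18 -3.89 -8.78]
0.001 [-0.18 -3.94 -8.87]
top 0.82 x,y mm [ -0.7 -44.8] yaw 0.4 res 0.15 ideal 0.17
```

```bash
python3 -m creep '{"claw":[0,0,0,0,0,0,0],"dp":[[-0.05,-1.4,-3.2],[-0.1,-2.8,-6.2],[-0.15,-3.5,-8],[-0.2,-3.8,-8.5],[-0.2,-3.9,-8.8],[-0.2,-3.9,-8.8],[-0.2,-3.9,-8.8]],"rot":[[0,0,0],[0,0,0],[0,0,0],[0,0,0],[0,0,0],[0,0,0],[0,0,0]]}' 40
python3 pl.py 4 -55 0.0057;python3 st.py 4 wrist
```

```text
time: 62.7
eef_pos: [0.5778, 0.1687, 0.1284]
ee_rot: [[0.053, 0.998, -0.023], [0.913, -0.058, -0.405], [-0.405, 0.0, -0.914]]
ft_force: [-0.6, 0.1, -0.4]
gripper_width: 0.0558
now [0.5778 0.1687 0.1284] rv [-0.09  0.02  0.04]
0.1 [0.19 3.89 8.94]
0.03 [0.02 1.05 2.54]
0.01 [-0.03  0.24  0.71]
0.002 [-0.04 -0.09 -0.02]
0.001 [-0.05 -0.13 -0.11]
wrist 0.98 x,y mm [  0.6 -54.5] yaw -0.3 res 0.03 ideal 0.29
```

```bash
python3 -m creep '{"claw":[0,0.8,0.8,0.8,0.8,0.8,0.8,0.8,0.8,0.8,0.8,0.8,0.8],"dp":[[0,-0.1,-0.1],[0,-0.1,-0.1],[0,-0.1,-0.1],[0,-0.1,-0.1],[0,-0.1,-0.1],[0.03,0.4,0.9],[0.1,1.2,2.7],[0.2,2.4,5.4],[0.3,4,9],[0.3,3,14],[0.3,1,16],[0.3,1,16],[0.3,1,16]],"rot":[[0,0,0],[0,0,0],[0,0,0],[0,0,0],[0,0,0],[0,0,0],[0,0,0],[0,0,0],[0,0,0],[5,0,0],[14,0,0],[24,0,0],[24,0,0]]}' 40
python3 st.py 4
python3 - <<'E'
from h import *
V={n:viewer.get_image(n) for n in("wrist","top","side")}
p=V["wrist"];q=V["side"]
b=cv2.resize(q["pixels"][110:240,130:303],(512,384))
cv2.imwrite("pics/c3.png",cv2.resize(np.hstack([p["pixels"],b]),(800,300))[:,:,::-1])
for n,p in V.items():
  m=cv2.inRange(cv2.cvtColor(p["pixels"],cv2.COLOR_RGB2HSV),(5,150,90),(16,255,255))>0
  h=cv2.cvtColor(p["pixels"],cv2.COLOR_RGB2HSV);r_=((cv2.inRange(h,(0,150,80),(4,255,255))|cv2.inRange(h,(174,150,80),(180,255,255)))).astype(np.uint8)
  N,l,st,c=cv2.connectedComponentsWithStats(r_);i=1+st[1:,4].argmax()
  print(n,"tab",m.sum(),cen(m).round(1),rect(p,m,.052),"red",st[i],rect(p,l==i,.081))
E
```

```text
time: 64.62
eef_pos: [0.581, 0.1761, 0.2896]
ee_rot: [[0.057, 0.998, -0.022], [0.998, -0.057, 0.003], [0.002, -0.022, -1.0]]
ft_force: [-1.4, -0.7, -0.0]
gripper_width: 0.0681
wrist 0.63 x,y mm [ -0.1 -43.8] yaw 0.1 res 0.03 ideal 0.04
top 0.74 x,y mm [ -0.6 -41.5] yaw 1.9 res 0.06 ideal 0.07
wrist tab 268 [172.9 144.7] [4.60200e-01 2.10100e-01 1.26000e-02 4.48000e-02 8.72206e+01] red [325 201  22  32 265] [6.82700e-01 1.02500e-01 1.33000e-02 5.04000e-02 3.04964e+01]
top tab 42 [149.9 227. ] [4.53300e-01 2.08600e-01 1.03000e-02 3.58000e-02 8.59961e+01] red [183 156  13   9  41] [6.8390e-01 9.7800e-02 1.1200e-02 4.1200e-02 3.5534e+01]
side tab 203 [181.9 182.3] [  0.4477   0.1868   0.0373   0.0624 -14.2484] red [ 18  73  35  23 623] [ 0.1504  1.1168  0.1395  0.2582 -6.2138]
```

View pics/c3.png

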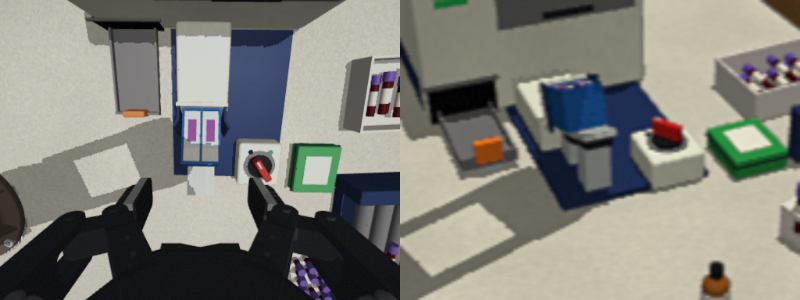

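All five trays are stacked and seated at (203,135), the catch is out at (135,112), and the knob is at (259,165). I'll hover over the knob and refine its pose.

```bash
python3 - <<'E'
from h import *
viewer.get_image("top")
s=get_state();print(s["eef_pos"],rv(s["ee_rot"],Rtool(31,0)), (np.array([.684,.1005,.2])-s["eef_pos"])*100,s["q"].round(2))
E
```

```text
[0.58050011 0.17827516 0.28777753] [ 0.33 -1.39 34.05] [10.34998902 -7.77751555 -8.77775333] [0.24 0.38 1.61 0.01 1.17 0.29]
```

```bash
python3 -m creep '{"claw":[0.8,0.6,0.6,0.6,0.6,0.6,0.6,0.6,0.6,0.6],"dp":[[3,-2,0],[6,-4.5,0],[9,-7,-2],[10.35,-7.8,-5],[10.35,-7.8,-8.8],[10.35,-7.8,-8.8],[10.35,-7.8,-8.8],[10.35,-7.8,-8.8],[10.35,-7.8,-8.8],[10.35,-7.8,-8.8]],"rot":[[0,-0.4,9],[0.1,-0.8,18],[0.2,-1.2,27],[0.3,-1.4,34],[0.3,-1.4,34],[0.3,-1.4,34],[0.3,-1.4,34],[0.3,-1.4,34],[0.3,-1.4,34],[0.3,-1.4,34]]}' 60
cat > kn.py <<'E'
from h import *
p=viewer.get_image("wrist");s=get_state();h=cv2.cvtColor(p["pixels"],cv2.COLOR_RGB2HSV)
m=(cv2.inRange(h,(0,150,80),(4,255,255))|cv2.inRange(h,(174,150,80),(180,255,255)))
N,l,st,c=cv2.connectedComponentsWithStats(m);
d=np.linalg.norm(c[1:]-proj(p,[[.684,.1,.081]]),axis=1)+999*(st[1:,4]<40);i=1+d.argmin();m=(l==i)
print(s["eef_pos"].round(4),"red",st[i],rect(p,m,.081))
f=lambda v:np.abs(hullmask(p,box((.013,.046,.024),[v[0],v[1],.069],Rz(v[2]*1000)))-m).sum()
x=np.array([.684,.1,.031]);q=minimize(f,x,method="Nelder-Mead",options=dict(initial_simplex=x+np.array([[0,0,0],[.004,0,0],[0,.004,0],[0,0,.01]])));print(q.x.round(4),q.fun)
E
python3 kn.py
```

```text
time: 66.68
eef_pos: [0.6842, 0.1004, 0.2005]
ee_rot: [[-0.514, 0.858, 0.001], [0.858, 0.514, -0.0], [-0.001, 0.001, -1.0]]
ft_force: [0.2, 0.8, 0.1]
gripper_width: 0.0511
[0.6841 0.1004 0.2003] red [250 160  13  45 476] [6.8410e-01 1.0080e-01 1.2000e-02 4.6000e-02 3.0675e+01]
[0.6857 0.0977 0.0308] 146.8125
```

```bash
python3 -m creep '{"claw":[0.5,0.5,0.5,0.5,0.5,0,0,0,0,0,0],"dp":[[0,0,-4],[0,0,-8],[0,0,-11.5],[0,0,-13.8],[0,0,-13.8],[0,0,-13.8],[0,0,-13.8],[0,0,-13.8],[0,0,-13.8],[0,0,-13.8],[0,0,-13.8]],"rot":[[0,0,0],[0,0,0],[0,0,0],[0,0,0],[0,0,0],[0,0,0],[0,0,0],[0,0,0],[0,0,0],[0,0,0],[0,0,0]]}' 60
```

```text
time: 68.1
eef_pos: [0.6844, 0.1001, 0.0635]
ee_rot: [[-0.514, 0.858, 0.002], [0.858, 0.514, -0.0], [-0.001, 0.001, -1.0]]
ft_force: [-3.1, -2.1, 5.7]
gripper_width: 0.0115
```

```bash
python3 st.py 4 top; python3 - <<'E'
from rig import get_state
s=get_state();print(s["eef_pos"],s["gripper_width"],s["ft_force"].round(1),s["moment"].round(2),s["q"].round(2))
E
```

```text
top none
[0.68439797 0.1001024  0.06347683] 0.011533198074482482 [-4.  -2.5  6.8] [-0.44  0.57 -0.15] [ 0.1   0.72  1.62 -0.    0.8  -0.44]
```

```bash
python3 -m creep '{"claw":[0,0,0,0,0,0,0,0,0,0,0],"dp":[[0,0,0],[0,0,0],[0,0,0],[0,0,0],[0,0,0],[0,0,0],[0,0,0],[0,0,0],[0,0,0],[0,0,0],[0,0,0]],"rot":[[0,0,-8],[0,0,-16],[0,0,-24],[0,0,-32],[0,0,-40],[0,0,-48],[0,0,-56],[0,0,-63],[0,0,-69],[0,0,-70],[0,0,-70]]}' 60
python3 -m creep '{"claw":[0.4,0.4,0.4,0.4,0.4,0.4,0.4,0.4],"dp":[[0,0,0],[0,0,0],[0,0,0],[0,0,1],[0,0,4],[0,0,9],[0,0,14],[0,0,14]],"rot":[[0,0,0],[0,0,0],[0,0,0],[0,0,0],[0,0,0],[0,0,0],[0,0,0],[0,0,0]]}' 40
python3 kn.py
```

```text
time: 69.78
eef_pos: [0.6855, 0.0999, 0.0635]
ee_rot: [[0.628, 0.778, 0.003], [0.778, -0.628, -0.001], [0.001, 0.003, -1.0]]
ft_force: [2.2, -5.1, 5.2]
gripper_width: 0.0117
time: 70.78
eef_pos: [0.6864, 0.1006, 0.2071]
ee_rot: [[0.63, 0.777, 0.007], [0.777, -0.63, 0.0], [0.005, 0.005, -1.0]]
ft_force: [0.4, 0.4, -1.1]
gripper_width: 0.0341
[0.6851 0.1005 0.2045] red [249 160  13  45 471] [ 6.87300e-01  9.98000e-02  1.26000e-02  4.71000e-02 -3.93717e+01]
[ 0.6852  0.0976 -0.0393] 134.0
```

The knob turned 70° (about 1.2 rad) and stayed there. I'll back away for a final check.

```bash
python3 -m creep '{"claw":[0.8,0.8,0.8,0.8,0.8,0.8,0.8,0.8,0.8,0.8,0.8],"dp":[[0,0,4],[-2,2,8],[-5,4,9],[-8,6,9],[-10.5,7.5,9],[-10.5,7.5,9],[-10.5,7.5,9],[-10.5,7.5,9],[-10.5,7.5,9],[-10.5,7.5,9],[-10.5,7.5,9]],"rot":[[0,0,8],[0,0,16],[0,0,24],[0,0,32],[0,0,37],[0,0,37],[0,0,37],[0,0,37],[0,0,37],[0,0,37],[0,0,37]]}' 40
python3 st.py 4; python3 kn.py
python3 - <<'E'
from h import *
V={n:viewer.get_image(n) for n in("wrist","top","side")}
cv2.imwrite("pics/f.png",np.vstack([cv2.resize(np.hstack([V["wrist"]["pixels"],V["top"]["pixels"]]),(800,300)),cv2.resize(np.hstack([V["side"]["pixels"],cv2.resize(V["side"]["pixels"][110:240,130:303],(512,384))]),(800,300))])[:,:,::-1])
for n in("top","side"):
    for o in finder.masks_of("cal_mid",V[n])[:1]: print("cal",n,round(o["p"],2),rect(V[n],o["region"],.015))
E
```

```text
time: 72.2
eef_pos: [0.5791, 0.1752, 0.2917]
ee_rot: [[0.036, 0.999, -0.0], [0.999, -0.036, -0.0], [-0.0, 0.0, -1.0]]
ft_force: [1.4, 0.7, -0.1]
gripper_width: 0.0688
wrist 0.59 x,y mm [  0.1 -43.7] yaw -0.4 res 0.03 ideal 0.03
top 0.88 x,y mm [ -0.2 -42. ] yaw 1.3 res 0.05 ideal 0.06
[0.579  0.1753 0.2918] red [318 199  27  29 328] [ 6.82700e-01  1.01500e-01  1.96000e-02  4.50000e-02 -3.74282e+01]
[ 0.685   0.0983 -0.0431] 181.25
cal top 0.86 [ 0.4986 -0.4705  0.0613  0.0917  0.5196]
cal side 0.62 [ 0.496  -0.4706  0.0651  0.0897  4.0327]
```

View pics/f.png

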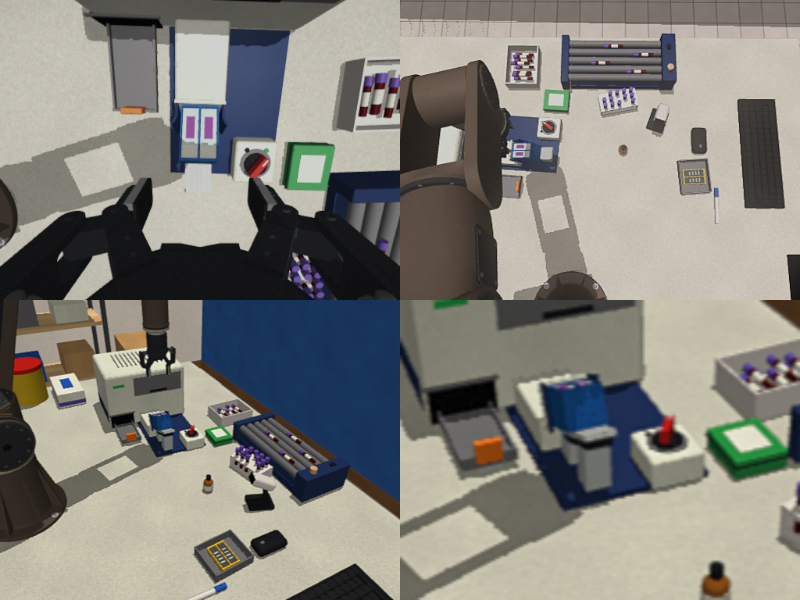

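The final pictures show:
- **Stack:** seated at (200,130).
- **Catch:** out at (132,110).
- **Knob:** turned, at (255,163).
- **Yellow tray:** flat in the case at (223,552).
- **Bystanders:** all standing where they were.

Handing in.

```bash
python3 -c "
from rig import ticket;print(ticket.close_job())"
```

```text
the job is handed in; nothing more can be done
None
```

The scanner is set up and running, and the job was handed in at about 72 s of the 210 s allowed. I worked in this order: yellow tray into its case, catch shelf out, all five blue trays stacked, then the start knob.

Final checks, with the robot clear of everything:
- **Yellow tray:** it lies flat in the case at about (0.499, -0.471) m, within 2 mm of the case centre.
- **Catch shelf:** I pulled it 100 mm, until the stop pushed back with about 21 N. It stayed out after release.
- **Blue trays:** I checked each one after release, and all five lie at ramp y of about -42 to -44 mm (target -43), centred to within about 1 mm. The wrist view puts them square to within about 1.3°.
- **Start knob:** it turned 70° (about 1.2 rad) clockwise and stayed there after I let go.
- **Other things on the bench:** by eye in the final pictures, they all stand where they were; I did not measure them.

- **Disagreements:** the top camera gave up to 2° of tray yaw and about 2.7 mm of sideways offset in places. The closer wrist view agreed with the ideal position, so I trusted that.
- **Failed readings:** one wrist reading of the fourth tray failed, and a repeat read it as seated. The side camera gave no reading of the stack, and the top camera gave none while the arm was over the knob.
- **Slips or knocks:** I saw no grip slip and no tray knocked aside.

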